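Dose wash tablets through a spring gate

ROBOT

A 6-joint arm with a two-finger parallel gripper is mounted at the origin on the work surface. World frame = base frame: x ahead of the robot, y to its left, z up, the work surface at z = 0. Lengths are in m, angles in degrees, forces in N, time in s.
With the tool pointing down it reaches from about 0.4 to 0.825 m from the base axis. Payload 7 kg.
Tool frame: the origin (TCP) lies at the very end of the fingers, on their centre line; the grasp point (between the pads) lies 19 mm behind it; x points along the fingers, y is the direction in which the jaws open and shut, and the axes are right-handed (so a half turn about x gives the same grasp; the last joint's range is limited). The gripper opens to 88 mm and grips with 3 to 60 N. Pads are 19 mm wide; open, the fingers measure 130 mm over their backs; the gripper's body (78 mm by 193 mm) begins 47 mm behind the grasp point.
Start: joints at [-47.951, 20.546, 0.682, 0, -70.136, -16.507], TCP at [0.291, -0.609, 0.187] pointing down, gripper open.
Joint ranges: [-176.03, 176.03], [-82.01, 121.73], [-58.28, 71.71], [-173.87, 95.51], [-174.79, -0.11], [-173.66, 173.66]. Speed limits (degrees/s): [136.94, 136.94, 172.46, 180, 180, 180].

INTERFACE

Orientations are given as [roll, pitch, yaw] about the fixed x, y, z axes, in that order (R = Rz(yaw) Ry(pitch) Rx(roll)).
In Python, from plant import * gives the robot as it stands. The module is installed in compiled form; this text tells all that it offers.
- The arm moves only by the shell command python3 -m creep 'ROWS' [FORCE]. ROWS is a JSON object of lists of equal length, an entry for each row: "jaw": the closure, from -1 (fully open) to 1 (shut); "translation": the shift along the tool's x, y, z in m, a list of three; "roll": the turn about the tool's x in rad. A call has exactly 10 rows; each row shifts and turns the commanded pose from where the row before left it, along the tool's axes as they then stand; what a row does not reach is not made up. A row lasts 1/10 s, in which the tool goes at most 50 mm and 8.59 degrees, less where a joint would pass 70% of its speed; a pose out of reach is approached as far as the arm can. A call with a gripper value outside its range is refused whole. The fingers move at their own pace and stop on an object; FORCE is the grip in N (left out, the last holds). Time passes only in rows, so rows that do not move let the fingers close, or fill a call up. It gives the time, the measured TCP pose, the force and the opening at its end, in the units of the state.
- get_state(): the state, without advancing time (a new reading comes with each control period).
- capture(name): name is "scene" or "side" or "wrist"; returns a dict with "image" (384x512x3 uint8, red, green, blue), "fovy" (degrees; the focal length in pixels is half the picture's height over the tangent of half this angle, whatever the lens; pixels are square), "cx", "cy" (the principal point, pixels), "pose" (4x4, takes a point from camera to world coordinates); the wrist camera has in their place "tool_from_camera" (4x4, takes a point from camera to tool coordinates, whose origin is the TCP and whose axes are the tool frame's). Camera axes: x right, y up, looking along -z (the intrinsics and any distortion apply to the point x, -y, -z); pixel columns grow to the right and rows downward; lengths in m; the calibration is good to about 2 mm. The wrist camera is an equidistant fisheye: a pixel r from the principal point sees the ray r / f radians off the axis. A picture is of the moment at which its call begins: read the wrist's pose just before it. There is no depth.
- close_job(): hands the job in, once; it reports no verdict.
The state is a dict: "time_s": time; "joints": joint angles; "qd": joint speeds; "joint_torque": joint torques, N m; "tcp_pos": TCP position; "eef_rot": TCP orientation; "contact_force": force on the tool from outside, world axes, zero at the start; "moment": the same for the moment, N m; "gripper_width": finger opening in m.
Only numpy, scipy, OpenCV 4.12 (cv2) and the standard library are available. Lean on these libraries where they do the work, as an engineer would, in place of code of your own. Each camera call takes 0.05 s, during which the arm holds its last target.

TASK

Tip all five wash tablets out of the scoop into the open hopper of the tablet dispenser while its gate is shut, and stand the empty scoop back on the worktop. Then pull the dispenser's spring-loaded gate up by its handle until the pointer on it is level with the marker clip, so that the tablets run down into the catch tray, and finish while still holding the gate there with the gripper: it drops shut if let go. Leave the two bottles and the vase alone.

Things in the scene. Friction and masses are not known exactly. Their poses are not given: they have to be found in the camera images.
- dispenser: tablet dispenser, fixed to the worktop. Origin on the worktop, under the middle; x across, y the way the tablets flow, z up. White open-topped hopper at its -y end, then the lift gate at y 68 mm, then the grey catch tray. An upright post (10 x 6 mm, 190 high) for the marker clip stands at x 89, y 74 mm
- hopper_mouth (a point): middle of the hopper's open top, level with its rim, 185 mm above the worktop, at x 0, y -13 mm of the dispenser. Inside 110 mm (x) by 142 mm (y), walls 6 mm. Inside, a steel chute floor falls at 38 degrees towards +y, from 12 mm below the rim at the back to the chute mouth (110 wide, 80 high), which the gate shuts
- tray_floor (a point): middle of the catch tray's inner floor, 6 mm above the worktop, at x 0, y 147 mm of the dispenser. Inside 110 mm (x) by 137 mm (y), side walls 60 high, end wall 70 high
- gate: steel lift gate of the dispenser, plate 108 wide, 5 thick, 90 high, standing across the flow. Origin: middle of its lower edge, at (0, 68, 49) mm in the dispenser's frame when shut; same axes as the dispenser. It slides straight up by up to 85 mm; a spring and its weight pull it down with about 6 N when shut and 12 N at 70 mm up
- gate_handle (a point): centre of the gate's black handle, a level bar 64 mm long along the dispenser's x, 14 mm thick along its y, 16 mm high, on a flat stem 30 mm wide and 5 mm thick; when shut 215 mm above the worktop (166 mm above the gate's origin), 30 mm above the hopper rim and 68 mm along y from the dispenser's origin
- gate_pointer (a point): tip of the gate's small dark pointer (4 mm high bar), beside the scale post, at (77, 73, 100) mm in the dispenser's frame when shut; it rises with the gate
- marker: black marker clip on the scale post, 24 wide, 16 deep, 14 mm high; origin at its centre, 52 to 74 mm above the height of the pointer when the gate is shut; fixed, the height varies
- scoop: grey scoop tray, 136 mm long, 88 wide, walls 40 high on three sides, floor 4 thick; origin at the centre of its underside; x points to its open end (lip 69 mm ahead of the origin, floor there rising 5 mm), closed end at x -67, z up. 140 g empty. Loose on the worktop; the tablets start to slide at about 20 to 35 degrees of tilt
- scoop_handle (a point): centre of the scoop's fixed cross handle, 90 mm above the scoop's origin: a level bar along the scoop's y, between two uprights at the side walls (80 mm free between them), 14 mm thick along the scoop's x and 16 mm high
- tablet0: a white pressed wash tablet, rounded block 30 x 24 x 14 mm, 20 g, slippery; origin at the centre of its underside. All five start lying flat in the scoop
- tablet1: a white pressed wash tablet, rounded block 30 x 24 x 14 mm, 20 g, slippery; origin at the centre of its underside. All five start lying flat in the scoop
- tablet2: a white pressed wash tablet, rounded block 30 x 24 x 14 mm, 20 g, slippery; origin at the centre of its underside. All five start lying flat in the scoop
- tablet3: a white pressed wash tablet, rounded block 30 x 24 x 14 mm, 20 g, slippery; origin at the centre of its underside. All five start lying flat in the scoop
- tablet4: a white pressed wash tablet, rounded block 30 x 24 x 14 mm, 20 g, slippery; origin at the centre of its underside. All five start lying flat in the scoop
- bottle_a: bystander: white bottle, 68 mm across, 170 high; origin under its centre
- bottle_b: bystander: blue bottle, 68 mm across, 170 high; origin under its centre
- vase: bystander: squat grey stoneware vase, 96 mm across, 135 high; origin under its centre

How it is judged:
By the outcome, as a careful person would: the job done as asked, in the order asked, and still so for the second after the job is handed in, while the arm keeps its last pose, push and grip.
It also fails if it takes over 67 s, if anything falls off the work surface, if the arm or the gripper's body presses on something with over 40 N, if the wrist force passes 120 N, or if a joint passes its speed limit or range.

## Working session

There is one attempt and no reset: what is moved stays moved. The work goes in short steps, Python scripts to look and compute and a shell command to move; the robot and the scene stay as the last step left them, time stands still between calls to the robot, and variables do not carry over. Pictures are saved under pics/ and viewed, and the job is handed in when it is done.

```bash
mkdir -p pics; python3 - <<'E'
from plant import *
import cv2
print(get_state())
for n in ["scene","side","wrist"]:
    c=capture(n); cv2.imwrite(f"pics/a_{n}.png",c["image"][:,:,::-1])
    print(n,{k:v for k,v in c.items() if k!="image"})
E
```

```text
{'time_s': 0.0, 'joints': array([-4.79503455e+01,  2.05910916e+01,  6.34008778e-01, -2.01138167e-02,
       -7.01370782e+01, -1.65078397e+01]), 'qd': array([ 0.06627906,  0.05084239, -0.08174606,  0.06771104, -0.04367249,
       -0.00547672]), 'joint_torque': array([ 4.12677355e-04, -5.82720888e+01,  2.93054116e+01,  6.99736789e+00,
        6.74028648e-03, -1.71280631e-04]), 'tcp_pos': array([ 0.29077551, -0.60853583,  0.18602844]), 'eef_rot': array([ 95.15489127,  89.90395863, 120.68985644]), 'contact_force': array([ 0.22634269,  0.90466831, -0.4063422 ]), 'moment': array([-0.01752138,  0.03396476, -0.00991989]), 'gripper_width': 0.08796938749852169}
scene {'fovy': 46.782935501048584, 'cx': 251.15130113908094, 'cy': 194.5884921601285, 'pose': array([[ 0.60416817, -0.63890468,  0.47621596,  1.1827359 ],
       [ 0.79664726,  0.47057758, -0.37935456, -0.46674107],
       [ 0.01827485,  0.60857009,  0.79328966,  1.14737292],
       [ 0.        ,  0.        ,  0.        ,  1.        ]])}
side {'fovy': 57.64157458308721, 'cx': 252.27544640359326, 'cy': 187.78220907531863, 'pose': array([[-0.74167975,  0.39190231, -0.54435625, -0.0020749 ],
       [-0.67061795, -0.44960888,  0.59001985,  0.63185346],
       [-0.01351727,  0.80266085,  0.59628253,  0.75899402],
       [ 0.        ,  0.        ,  0.        ,  1.        ]])}
wrist {'fovy': 65.70646984690485, 'cx': 255.8463732962179, 'cy': 195.1139871344335, 'tool_from_camera': array([[ 9.21025547e-04,  2.55424832e-01, -9.66828479e-01,
        -1.98001546e-01],
       [ 9.99999489e-01,  1.67685580e-04,  9.96925679e-04,
        -7.91555983e-04],
       [ 4.16762768e-04, -9.66828903e-01, -2.55424547e-01,
        -7.00802470e-02],
       [ 0.00000000e+00,  0.00000000e+00,  0.00000000e+00,
         1.00000000e+00]])}
```

View pics/a_scene.png

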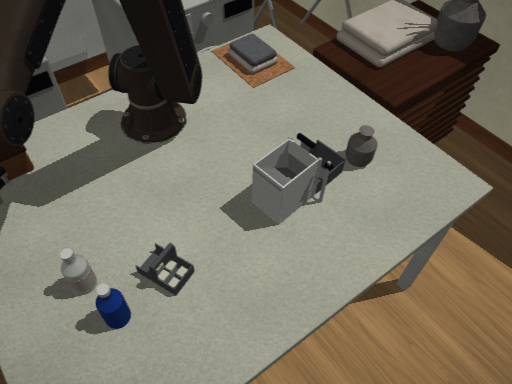

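View pics/a_side.png

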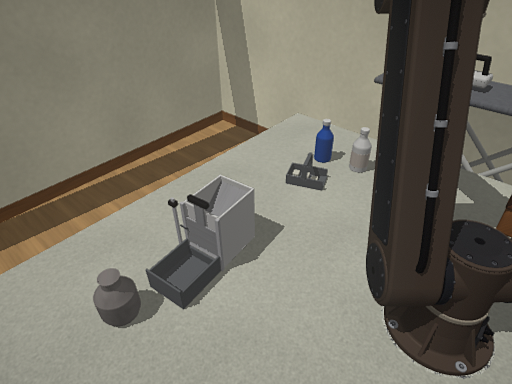

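View pics/a_wrist.png

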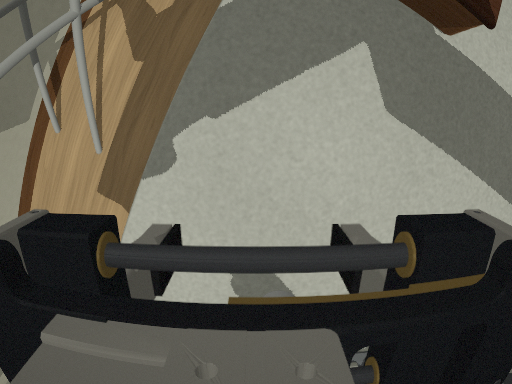

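The scene view shows the scoop at about (165,268), bottles at (75,270) and (113,305), the dispenser at (290,185) with its tray to the upper right, and the vase at (361,147). Next I'll zoom in on these.

```bash
cat > h.py <<'E'
from plant import *
import cv2, numpy as np
from scipy.spatial.transform import Rotation as R
def ray(c,u,v):
    f=192/np.tan(np.radians(c["fovy"]/2))
    d=np.array([(u-c["cx"])/f,-(v-c["cy"])/f,-1.0]); P=c["pose"]
    d=P[:3,:3]@d; return P[:3,3],d/np.linalg.norm(d)
def onz(c,u,v,z):
    o,d=ray(c,u,v); return o+d*(z-o[2])/d[2]
def proj(c,p):
    f=192/np.tan(np.radians(c["fovy"]/2)); P=c["pose"]
    q=P[:3,:3].T@(np.array(p)-P[:3,3]); return np.array([c["cx"]+f*q[0]/-q[2],c["cy"]-f*q[1]/-q[2]])
def tri(c1,a,c2,b):
    o1,d1=ray(c1,*a);o2,d2=ray(c2,*b)
    A=np.stack([d1,-d2],1);s=np.linalg.lstsq(A,o2-o1,rcond=None)[0]
    p,q=o1+s[0]*d1,o2+s[1]*d2; return (p+q)/2,np.linalg.norm(p-q)
def crop(c,name,x0,y0,w,h,k):
    im=c["image"][y0:y0+h,x0:x0+w,::-1]
    cv2.imwrite("pics/"+name,cv2.resize(im,None,fx=k,fy=k,interpolation=cv2.INTER_CUBIC))
E
python3 - <<'E'
from h import *
s=capture("scene");d=capture("side")
crop(s,"b1.png",120,225,100,75,8)
crop(s,"b2.png",235,120,120,100,6)
crop(d,"b3.png",140,165,125,140,4)
crop(d,"b4.png",275,145,70,50,10)
import pickle;pickle.dump((s,d),open("c0.pkl","wb"))
E
```

```text
(no output)
```

View pics/b1.png

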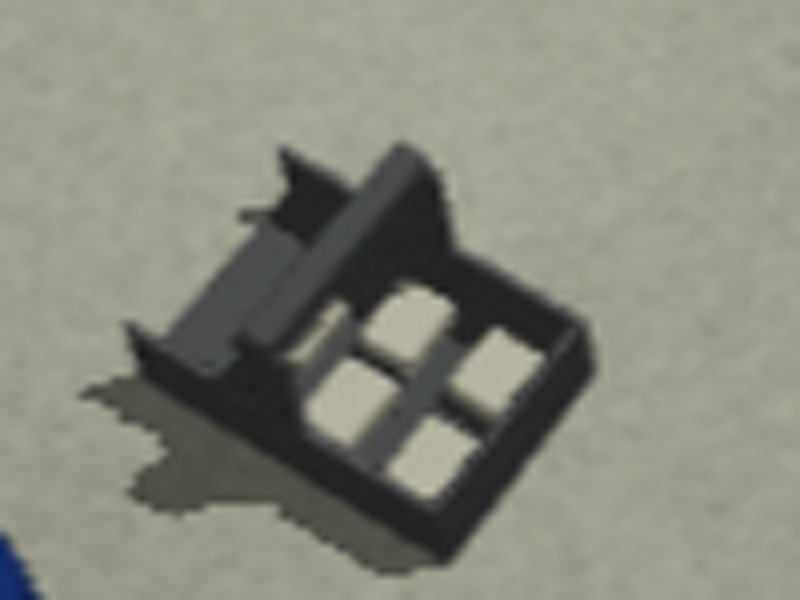

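View pics/b2.png

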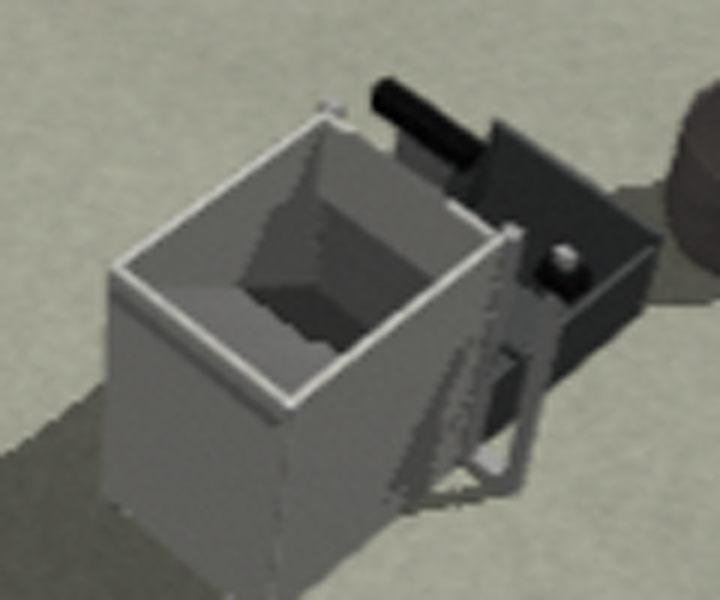

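View pics/b3.png

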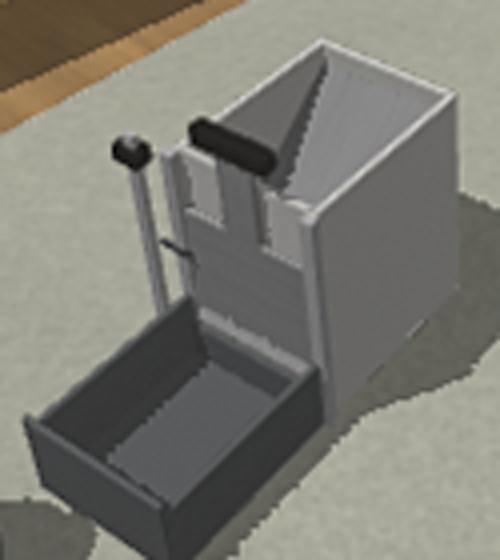

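View pics/b4.png

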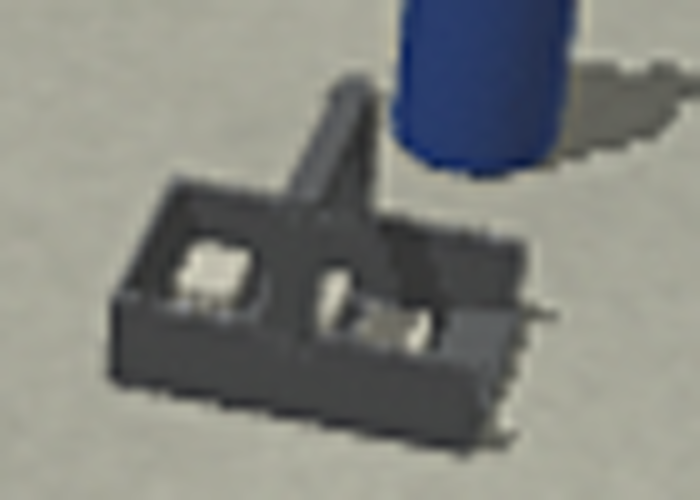

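```bash
python3 - <<'E'
from h import *
import pickle
s,d=pickle.load(open("c0.pkl","rb"))
np.set_printoptions(precision=4,suppress=True)
m1=lambda x,y:(120+(x+.5)/8-.5,225+(y+.5)/8-.5)
m2=lambda x,y:(235+(x+.5)/6-.5,120+(y+.5)/6-.5)
m3=lambda x,y:(140+(x+.5)/4-.5,165+(y+.5)/4-.5)
m4=lambda x,y:(275+(x+.5)/10-.5,145+(y+.5)/10-.5)
print("scoop scene")
for n,p,z in [("closed rim R",(585,322),.04),("closed rim F",(440,513),.04),("bot F",(448,562),0),("bot R",(594,372),0),("hand a",(405,147),.098),("hand b",(248,338),.098)]:
    print(n,onz(s,*m1(*p),z))
print("scoop side")
for n,p,z in [("rim back L",(175,182),.04),("rim L front",(118,298),.04),("bot L",(115,380),0),("open bot",(470,455),0),("hand top",(352,75),.098)]:
    print(n,onz(d,*m4(*p),z))
print("disp rim scene")
for p in [(113,268),(290,407),(330,112),(512,233)]: print(onz(s,*m2(*p),.185))
print("disp rim side")
for p in [(323,41),(458,95),(313,218),(165,155)]: print(onz(d,*m3(*p),.185))
print("handle scene top ends",[onz(s,*m2(*p),.223) for p in [(385,85),(478,150)]])
print("handle side ",[onz(d,*m3(*p),.215) for p in [(200,130),(263,160)]])
print("clip",tri(s,m2(563,280),d,m3(131,153)))
print("posttop",onz(s,*m2(565,253),.19))
for n,w in [("white bottle base",(85,285)),("blue",(118,320)),("vase",(360,160))]: print(n,onz(s,*w,0))
E
```

```text
scoop scene
closed rim R [ 0.6182 -0.2185  0.04  ]
closed rim F [ 0.6502 -0.2967  0.04  ]
bot F [ 0.6485 -0.2979  0.    ]
bot R [ 0.6168 -0.2178  0.    ]
hand a [ 0.5542 -0.2445  0.098 ]
hand b [ 0.5867 -0.3236  0.098 ]
scoop side
rim back L [ 0.6473 -0.298   0.04  ]
rim L front [ 0.6158 -0.2218  0.04  ]
bot L [ 0.6181 -0.2258  0.    ]
open bot [ 0.4936 -0.2729  0.    ]
hand top [ 0.5898 -0.3238  0.098 ]
disp rim scene
[0.521  0.0654 0.185 ]
[0.6373 0.0795 0.185 ]
[0.5025 0.2176 0.185 ]
[0.6181 0.2362 0.185 ]
disp rim side
[0.6342 0.0782 0.185 ]
[0.5163 0.0626 0.185 ]
[0.499  0.2158 0.185 ]
[0.6168 0.2372 0.185 ]
handle scene top ends [array([0.5312, 0.2244, 0.223 ]), array([0.591 , 0.2317, 0.223 ])]
handle side  [array([0.5876, 0.2273, 0.215 ]), array([0.535, 0.221, 0.215])]
clip (array([0.6486, 0.2433, 0.1735]), np.float64(0.0010557992907595586))
posttop [0.6458 0.2444 0.19  ]
white bottle base [ 0.4722 -0.485   0.    ]
blue [ 0.619 -0.458  0.   ]
vase [0.598  0.4794 0.    ]
```

```bash
python3 - <<'E'
from h import *
np.set_printoptions(precision=4,suppress=True)
s=get_state()
M=R.from_euler("xyz",s["eef_rot"],degrees=True).as_matrix()
print(M)
# joint6 relation
print("tool y azimuth",np.degrees(np.arctan2(M[1,1],M[0,1])))
p=np.array([.571,-.284,.071])
print("delta in tool axes",M.T@(p-s["tcp_pos"]))
E
```

```text
[[-0.0004 -0.4311  0.9023]
 [ 0.0007  0.9023  0.4311]
 [-1.      0.0008 -0.0001]]
tool y azimuth 115.53874060438406
delta in tool axes [0.1156 0.1722 0.3928]
```

```bash
python3 -m creep '{"jaw":[-1,-1,-1,-1,-1,-1,-1,-1,-1,-1],"translation":[[-0.04,0,0],[-0.04,0,0],[0,0.0215,0.045],[0,0.0215,0.045],[0,0.0215,0.045],[0,0.0215,0.045],[0,0.0215,0.045],[0,0.0215,0.045],[0,0.0215,0.045],[0,0.0215,0.045]],"roll":[0,0,0,0,0,0,0,0,0,0]}' 20
python3 -m creep '{"jaw":[-1,-1,-1,-1,-1,-1,-1,-1,-1,-1],"translation":[[0,0,0.015],[0,0,0.015],[0,0,0],[0,0,0],[0,0,0],[0,0,0],[0,0,0],[0,0,0],[0,0,0],[0,0,0]],"roll":[0,0,-0.149,-0.149,-0.149,-0.149,-0.149,-0.149,-0.149,-0.149]}'
python3 -m creep '{"jaw":[-1,-1,-1,-1,-1,-1,-1,-1,-1,-1],"translation":[[0,0,0],[0,0,0],[0.01,0,0],[0.01,0,0],[0,0,0],[0,0,0],[0,0,0],[0,0,0],[0,0,0],[0,0,0]],"roll":[-0.149,-0.149,0,0,0,0,0,0,0,0]}'
python3 - <<'E'
from h import *
np.set_printoptions(precision=4,suppress=True)
s=get_state()
M=R.from_euler("xyz",s["eef_rot"],degrees=True).as_matrix()
print(s["tcp_pos"],s["joints"],s["time_s"]);print(M)
print("az",np.degrees(np.arctan2(M[1,1],M[0,1])))
c=capture("wrist")
cv2.imwrite("pics/c1.png",cv2.resize(c["image"][:,:,::-1],None,fx=1.5,fy=1.5))
E
```

```text
time_s: 1.25
tcp_pos: [0.5426, -0.2968, 0.2672]
eef_rot: [-32.4, 90.0, -6.9]
contact_force: [0.9, -0.4, -0.5]
gripper_width: 0.0879
time_s: 2.25
tcp_pos: [0.5684, -0.2869, 0.2668]
eef_rot: [95.2, 90.0, -170.7]
contact_force: [-0.7, -0.6, -0.4]
gripper_width: 0.0877
time_s: 3.25
tcp_pos: [0.5689, -0.2856, 0.2472]
eef_rot: [-118.9, 90.0, -8.0]
contact_force: [0.2, -1.2, 0.7]
gripper_width: 0.0872
[ 0.5689 -0.2856  0.2472] [ -9.1247  15.1836   0.8767  -0.0004 -75.6712  30.032 ] 3.25
[[ 0.0004 -0.9342 -0.3569]
 [-0.0001 -0.3569  0.9342]
 [-1.     -0.0003 -0.0002]]
az -159.0927590551453
```

View pics/c1.png

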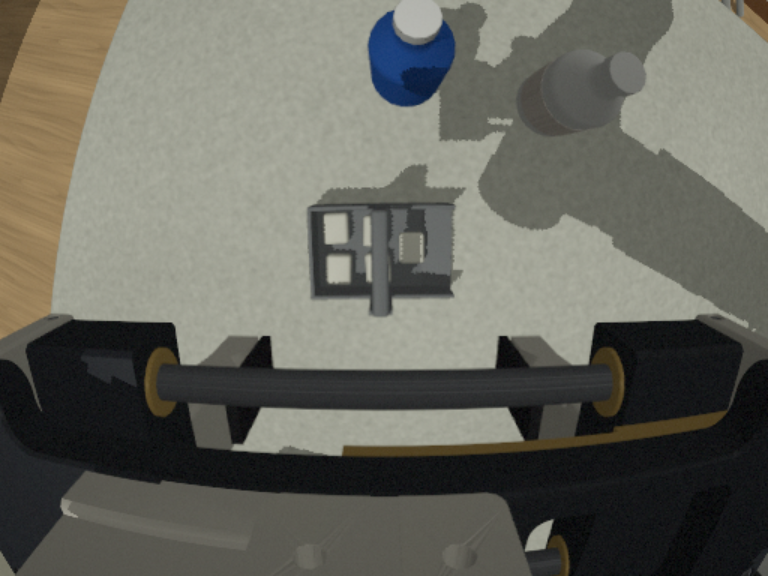

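The wrist view shows the scoop with its bar running from about (379,210) to (381,312) (1.5x pixels), the closed end to the left, and five tablets. I'll locate the bar from this view.

```bash
cat >> h.py <<'E'
def wray(c,u,v,s):
    f=192/np.tan(np.radians(c["fovy"]/2)); x=u-c["cx"];y=v-c["cy"];r=np.hypot(x,y);t=r/f
    d=np.array([np.sin(t)*x/r,-np.sin(t)*y/r,-np.cos(t)])
    M=R.from_euler("xyz",s["eef_rot"],degrees=True).as_matrix();T=c["tool_from_camera"]
    return s["tcp_pos"]+M@T[:3,3], M@(T[:3,:3]@d)
def wz(c,u,v,s,z):
    o,d=wray(c,u,v,s); return o+d*(z-o[2])/d[2]
E
python3 - <<'E'
from h import *
np.set_printoptions(precision=4,suppress=True)
s=get_state();c=capture("wrist")
import pickle;pickle.dump((s,c),open("w1.pkl","wb"))
crop(c,"c2.png",195,125,120,95,6)
for n,(u,v),z in [("bar top",(379.5,210),.098),("bar bot",(381,312),.098),("closed rimA",(309,206),.04),("closed rimB",(311,297),.04),("open B",(453,296),.04),("openA",(452,206),.04)]:
    print(n,wz(c,(u+.5)/1.5-.5,(v+.5)/1.5-.5,s,z))
E
```

```text
bar top [ 0.5867 -0.3266  0.098 ]
bar bot [ 0.5563 -0.2498  0.098 ]
closed rimA [ 0.6476 -0.3037  0.04  ]
closed rimB [ 0.6178 -0.223   0.04  ]
open B [ 0.4922 -0.272   0.04  ]
openA [ 0.5257 -0.3501  0.04  ]
```

View pics/c2.png

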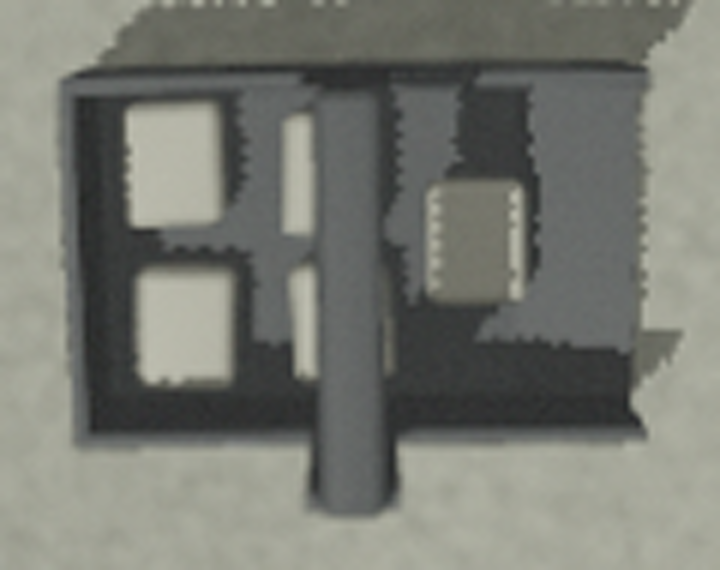

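```bash
python3 -m creep '{"jaw":[-1,-1,-1,-1,-1,-1,-1,-1,-1,-1],"translation":[[0.02,0,0],[0.02,-0.0015,0],[0.025,0,0],[0.025,0,0],[0.025,0,0],[0.025,0,0],[0.02,0,0],[0.016,0,0],[0,0,0],[0,0,0]],"roll":[0,0,0,0,0,0,0,0,0,0]}'
python3 -m creep '{"jaw":[0.2,0.6,0.8,1,1,1,1,1,1,1],"translation":[[0,0,0],[0,0,0],[0,0,0],[0,0,0],[0,0,0],[0,0,0],[0,0,0],[0,0,0],[0,0,0],[0,0,0]],"roll":[0,0,0,0,0,0,0,0,0,0]}' 25
```

```text
time_s: 4.35
tcp_pos: [0.5703, -0.2853, 0.0713]
eef_rot: [120.1, 90.0, -129.0]
contact_force: [1.1, -0.8, 0.1]
gripper_width: 0.0874
time_s: 5.35
tcp_pos: [0.5701, -0.2852, 0.0709]
eef_rot: [70.0, 90.0, -179.1]
contact_force: [-0.7, -0.3, 0.5]
gripper_width: 0.0134
```

```bash
python3 -m creep '{"jaw":[1,1,1,1,1,1,1,1,1,1],"translation":[[-0.005,0,0],[-0.01,0,0],[-0.02,0,0],[-0.03,0,0],[-0.035,0,0],[-0.035,0,0],[-0.035,0,0],[-0.03,0,0],[-0.02,0,0],[-0.01,0,0]],"roll":[0,0,0,0,0,0,0,0,0,0]}'
python3 - <<'E'
from h import *
np.set_printoptions(precision=4,suppress=True)
s=get_state();c=capture("scene");crop(c,"d1.png",100,120,200,150,4)
print(s["tcp_pos"],s["joints"],s["gripper_width"],s["contact_force"],s["moment"])
E
```

```text
time_s: 6.35
tcp_pos: [0.5707, -0.2855, 0.3045]
eef_rot: [-127.8, 89.8, -16.9]
contact_force: [0.1, 0.8, -0.3]
gripper_width: 0.0005
[ 0.5707 -0.2855  0.3045] [ -9.0593  14.15     6.6943   0.0342 -82.2985  29.975 ] 0.0005285457687910411 [ 0.104   0.7569 -0.2526] [0.0408 0.1186 0.0206]
```

View pics/d1.png

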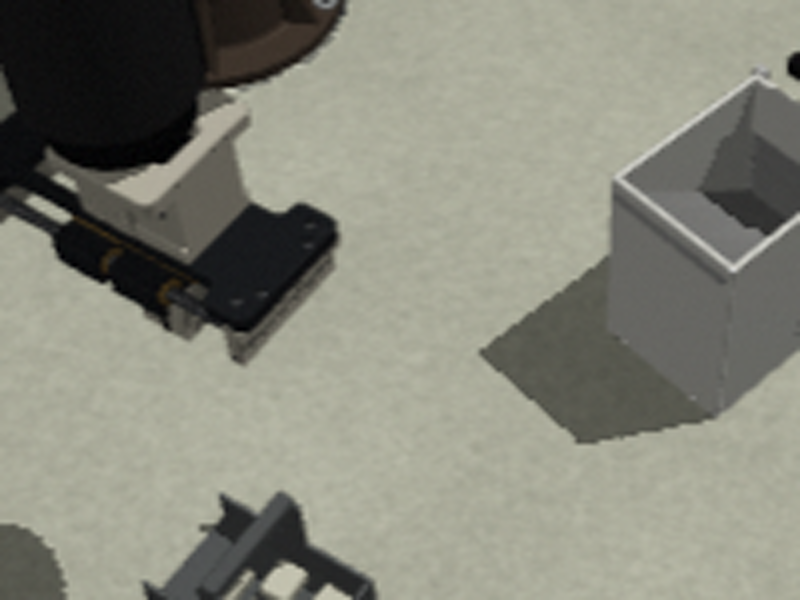

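```bash
python3 - <<'E'
from h import *
np.set_printoptions(precision=4,suppress=True)
import pickle
s=get_state();c=capture("scene");crop(c,"d2.png",110,220,110,80,7);w=capture("wrist");crop(w,"d3.png",156,100,200,110,4)
pickle.dump((s,c,w),open("w2.pkl","wb"))
E
```

```text
(no output)
```

View pics/d2.png

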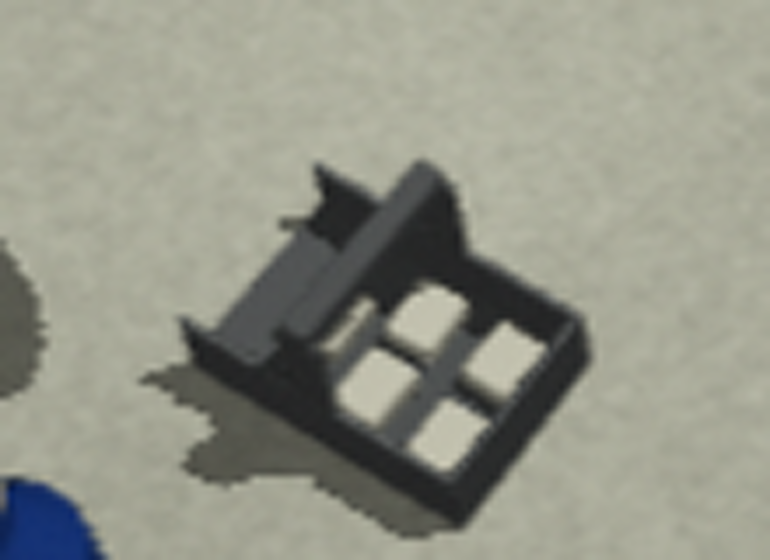

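View pics/d3.png

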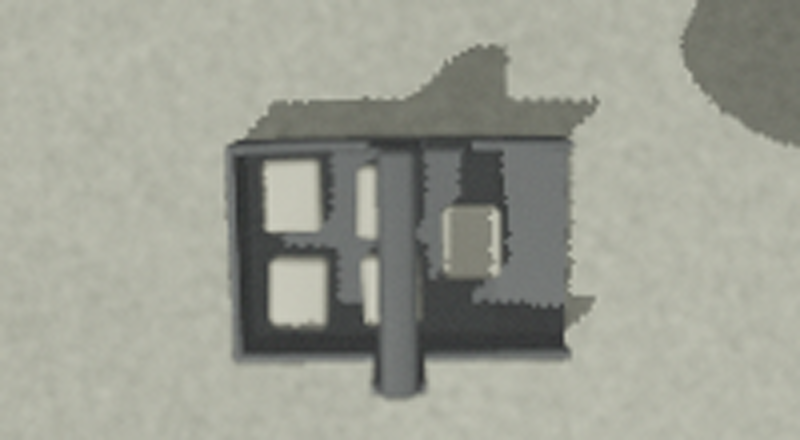

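```bash
python3 - <<'E'
from h import *
np.set_printoptions(precision=4,suppress=True)
import pickle
s,c,w=pickle.load(open("w2.pkl","rb"))
m=lambda x,y:(156+(x+.5)/4-.5,100+(y+.5)/4-.5)
for p in [(398,150),(398,392)]: print(wz(w,*m(*p),s,.098))
M=R.from_euler("xyz",s["eef_rot"],degrees=True).as_matrix()
m2=lambda x,y:(110+(x+.5)/7-.5,220+(y+.5)/7-.5)
for p in [(425,165),(282,330)]: print(onz(c,*m2(*p),.098))
print(s["tcp_pos"],np.degrees(np.arctan2(M[1,1],M[0,1])),M[2])
E
python3 -m creep '{"jaw":[-1,-1,-1,-1,-1,-1,-1,-1,-1,-1],"translation":[[0,0,0],[0,0,0],[0.03,0,0],[0.03,0,0],[0.03,0,0],[0.03,0,0],[0.03,0,0],[0.02,0,0],[0,0,0],[0,0,0]],"roll":[0,0,0,0,0,0,0,0,0,0]}'
```

```text
[ 0.5872 -0.3274  0.098 ]
[ 0.557  -0.2481  0.098 ]
[ 0.555  -0.2446  0.098 ]
[ 0.5853 -0.325   0.098 ]
[ 0.5709 -0.2856  0.3048] -159.08122128211775 [-1.     -0.0036 -0.003 ]
time_s: 7.5
tcp_pos: [0.57, -0.2853, 0.1308]
eef_rot: [79.5, 89.9, -169.6]
contact_force: [0.9, 0.5, 0.4]
gripper_width: 0.075
```

```bash
python3 -m creep '{"jaw":[-1,-1,-1,-1,-1,0.5,1,1,1,1],"translation":[[0.02,0,0],[0.02,0,0],[0.015,0,0],[0.009,0,0],[0,0,0],[0,0,0],[0,0,0],[0,0,0],[0,0,0],[0,0,0]],"roll":[0,0,0,0,0,0,0,0,0,0]}' 50
python3 -m creep '{"jaw":[1,1,1,1,1,1,1,1,1,1],"translation":[[0,0,0],[0,0,0],[0,0,0],[0,0,0],[0,0,0],[0,0,0],[-0.003,0,0],[-0.003,0,0],[-0.004,0,0],[0,0,0]],"roll":[0,0,0,0,0,0,0,0,0,0]}'
python3 - <<'E'
from h import *
s=get_state();print(s["tcp_pos"],s["contact_force"],s["moment"],s["gripper_width"])
c=capture("side");crop(c,"e1.png",265,130,100,75,8)
E
```

```text
time_s: 8.5
tcp_pos: [0.5703, -0.2852, 0.0673]
eef_rot: [-119.9, 90.0, -8.9]
contact_force: [0.1, 0.0, 0.1]
gripper_width: 0.053
time_s: 9.5
tcp_pos: [0.5707, -0.2853, 0.0779]
eef_rot: [-129.1, 89.9, -18.2]
contact_force: [0.3, -0.0, 0.0]
gripper_width: 0.0006
[ 0.57065871 -0.28530065  0.07789023] [ 0.33129738 -0.02405543  0.02971558] [ 0.02411578  0.12603372 -0.02082811] 0.0005896227974783793
```

View pics/e1.png

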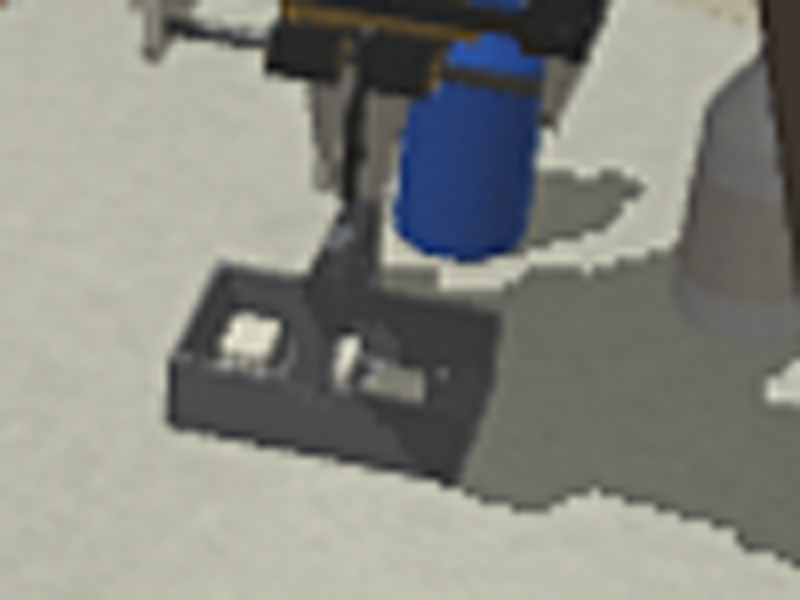

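```bash
python3 - <<'E'
from h import *
s=get_state();c=capture("side")
for z in (.078,.098,.11,.12): print(z,proj(c,[.5707,-.2853,z]), (proj(c,[.5707,-.2853,z])-[265,130]+.5)*8)
c=capture("scene");crop(c,"e2.png",110,170,130,110,6)
for z in (.078,.098,.11,.12): print(z,(proj(c,[.5707,-.2853,z])-[110,170]+.5)*6)
w=capture("wrist");cv2.imwrite("pics/e3.png",cv2.resize(w["image"][:,:,::-1],None,fx=1.5,fy=1.5))
E
```

```text
0.078 [307.5552792  162.77525044] [344.44223358 266.20200351]
0.098 [308.00826992 158.04421287] [348.06615935 228.35370296]
0.11 [308.28424699 155.16190683] [350.27397591 205.29525466]
0.12 [308.51667282 152.73445019] [352.13338255 185.87560153]
0.078 [310.55121474 534.76642906]
0.098 [304.19285184 512.70082717]
0.11 [300.29598583 499.17742571]
0.12 [297.0003759  487.74057982]
```

View pics/e2.png

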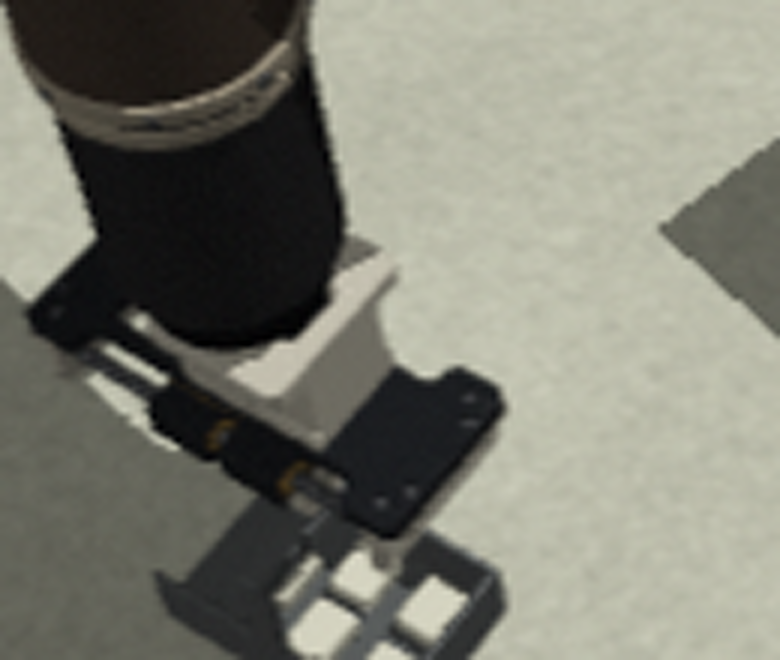

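View pics/e3.png

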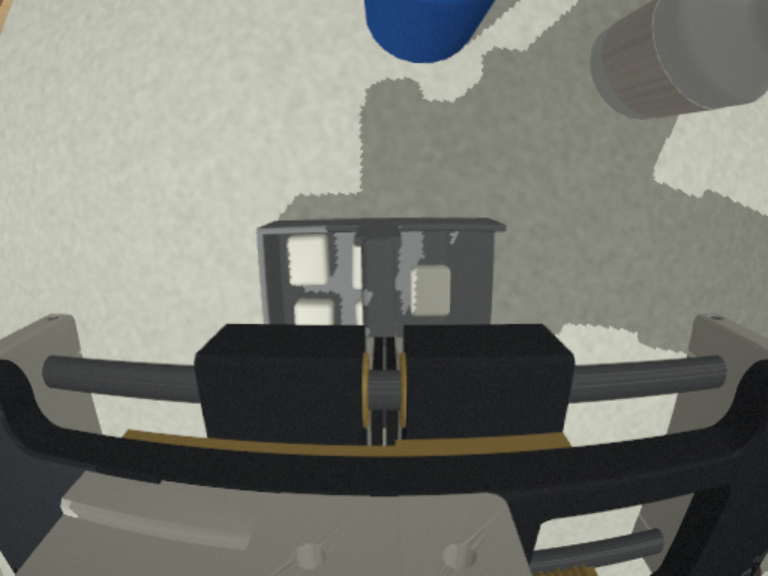

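```bash
python3 - <<'E'
from h import *
s=capture("scene");d=capture("side")
for b in [(305.5,153.5),(311.9,154.5)]: print(tri(s,(173.7,264.8),d,b))
crop(s,"e4.png",150,235,60,50,12)
crop(d,"e5.png",285,125,55,45,14)
E
```

```text
(array([ 0.60276459, -0.28326458,  0.09997252]), np.float64(0.03754475662782516))
(array([ 0.59072781, -0.28833809,  0.09531969]), np.float64(0.05887249743357158))
```

View pics/e4.png

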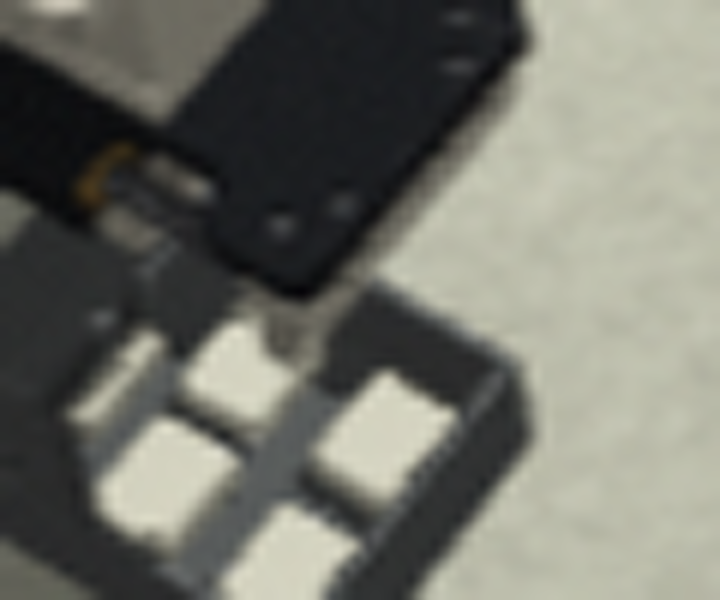

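View pics/e5.png

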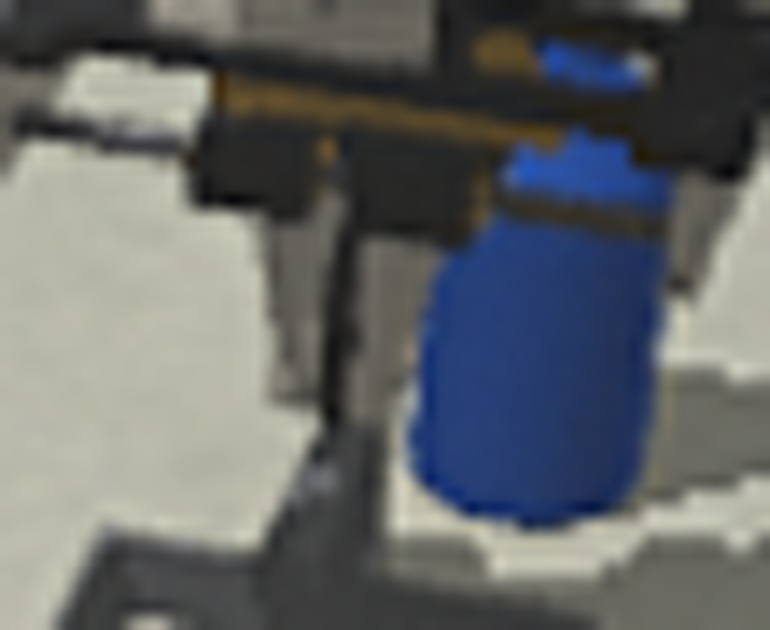

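```bash
python3 - <<'E'
from h import *
s=get_state();d=capture("side");sc=capture("scene")
for z in (.06,.078,.098,.118): print(z,onz(d,285+330/14-.5,125+412/14-.5,z),onz(sc,150+300/12-.5,235+360/12-.5,z))
E
```

```text
0.06 [ 0.6206669  -0.36294315  0.06      ] [ 0.59789752 -0.26242334  0.06      ]
0.078 [ 0.60463049 -0.33732585  0.078     ] [ 0.60757873 -0.26580555  0.078     ]
0.098 [ 0.58681226 -0.30886218  0.098     ] [ 0.61833564 -0.26956356  0.098     ]
0.118 [ 0.56899403 -0.28039852  0.118     ] [ 0.62909254 -0.27332156  0.118     ]
```

```bash
cat >> h.py <<'E'
def wproj(c,p):
    T=c["tool_from_camera"];q=T[:3,:3].T@(np.array(p)-T[:3,3]);f=192/np.tan(np.radians(c["fovy"]/2))
    t=np.arctan2(np.hypot(q[0],q[1]),-q[2]);r=f*t/np.hypot(q[0],q[1])
    return np.array([c["cx"]+r*q[0],c["cy"]-r*q[1]])
E
python3 - <<'E'
from h import *
w=capture("wrist")
for x in (0,-.019,-.038,-.06): print(x,[((wproj(w,[x,y,z])+.5)*1.5).round() for y,z in ((0,0),(0,-.0095),(.02,-.0095))])
crop(w,"e6.png",190,190,130,100,6)
E
```

```text
0 [array([381., 329.]), array([381., 310.]), array([424., 310.])]
-0.019 [array([381., 344.]), array([381., 323.]), array([428., 323.])]
-0.038 [array([381., 361.]), array([380., 338.]), array([433., 338.])]
-0.06 [array([380., 386.]), array([380., 361.]), array([439., 361.])]
```

View pics/e6.png

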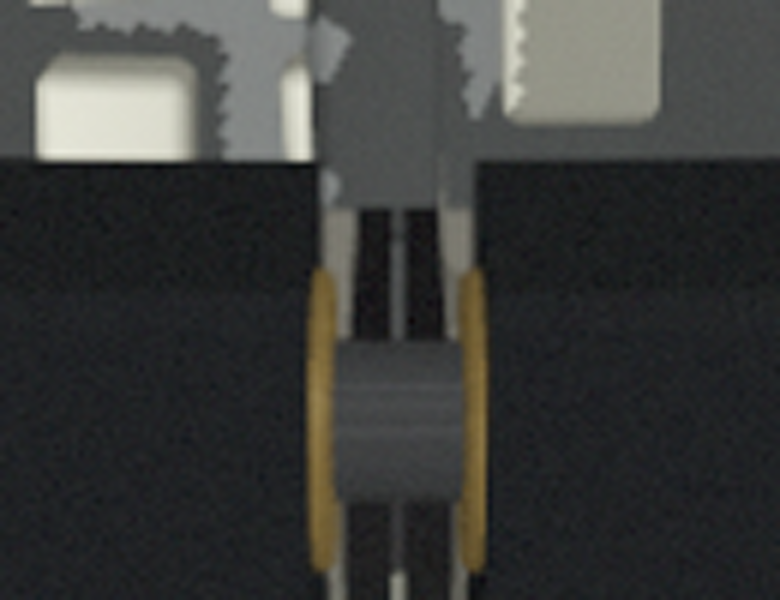

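```bash
python3 - <<'E'
from h import *
import pickle
s,w=pickle.load(open("w1.pkl","rb"))
crop(w,"e7.png",120,200,280,130,2.8) if False else cv2.imwrite("pics/e7.png",cv2.resize(w["image"][200:320,110:400,::-1],None,fx=2.7,fy=2.7))
for x in (0,-.019,-.038,-.06): print(x,[((wproj(w,[x,y,z])-[110,200])*2.7).round() for y,z in ((.044,-.0095),(.044,.0095),(.065,-.0095),(-.044,-.0095))])
E
```

```text
0 [array([556.,  16.]), array([552.,  83.]), array([633.,  15.]), array([220.,  16.])]
-0.019 [array([572.,  38.]), array([566., 111.]), array([655.,  37.]), array([204.,  38.])]
-0.038 [array([590.,  66.]), array([583., 145.]), array([680.,  64.]), array([184.,  66.])]
-0.06 [array([615., 106.]), array([606., 192.]), array([716., 102.]), array([157., 105.])]
```

View pics/e7.png

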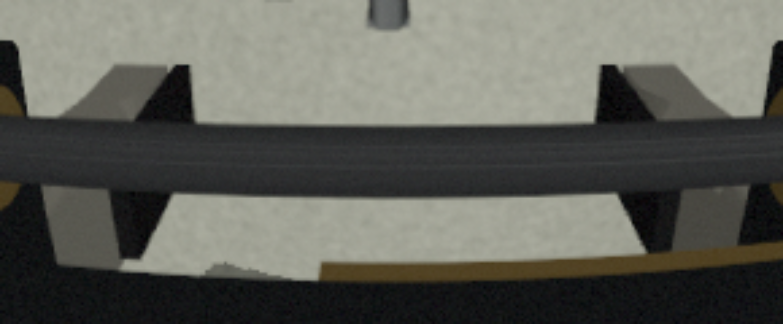

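The pictures show the real fingertips about 38 mm short of the reported TCP: in the wrist view the tips line up with tool x = -0.038, and the side view puts them at z≈0.116 when the TCP reads 0.078. I had closed the fingers above the bar. Nothing was disturbed, so I'll open, go 45 mm lower and grip again.

```bash
python3 -m creep '{"jaw":[-1,-1,-1,-1,-1,-1,-1,-1,-1,-1],"translation":[[0,0,0],[0,0,0],[0,0,0],[0,0,0],[0,0,0],[0,0,0],[0.01,0,0],[0.015,0,0],[0.015,0,0],[0.005,0,0]],"roll":[0,0,0,0,0,0,0,0,0,0]}'
python3 -m creep '{"jaw":[0.6,1,1,1,1,1,1,1,1,1],"translation":[[0,0,0],[0,0,0],[0,0,0],[0,0,0],[0,0,0],[0,0,0],[0,0,0],[0,0,0],[0,0,0],[0,0,0]],"roll":[0,0,0,0,0,0,0,0,0,0]}' 25
python3 -m creep '{"jaw":[1,1,1,1,1,1,1,1,1,1],"translation":[[0,0,0],[0,0,0],[-0.003,0,0],[-0.005,0,0],[-0.008,0,0],[-0.01,0,0],[-0.01,0,0],[-0.01,0,0],[-0.005,0,0],[0,0,0]],"roll":[0,0,0,0,0,0,0,0,0,0]}'
```

```text
time_s: 10.95
tcp_pos: [0.5687, -0.2847, 0.0296]
eef_rot: [51.9, 89.8, 162.8]
contact_force: [-0.4, 0.5, -0.8]
gripper_width: 0.0747
time_s: 11.95
tcp_pos: [0.5704, -0.2851, 0.032]
eef_rot: [-122.6, 90.0, -11.7]
contact_force: [1.1, 0.3, 1.0]
gripper_width: 0.0138
time_s: 12.95
tcp_pos: [0.5708, -0.2853, 0.0843]
eef_rot: [-123.4, 89.9, -12.5]
contact_force: [0.4, 0.9, -3.8]
gripper_width: 0.0142
```

```bash
python3 -m creep '{"jaw":[1,1,1,1,1,1,1,1,1,1],"translation":[[-0.01,0,0],[-0.018,0,0],[-0.02,0,0],[-0.025,0,0],[-0.025,0,0],[-0.025,0,0],[-0.025,0,0],[-0.015,0,0],[-0.005,0,0],[0,0,0]],"roll":[0,0,0,0,0,0.03,0.06,0.09,0.12,0.12]}'
python3 -m creep '{"jaw":[1,1,1,1,1,1,1,1,1,1],"translation":[[0,0,0],[0,0,0],[0,0,0],[0,0,0],[0,0,0],[0,0,0],[0,0,0],[0,0,0],[0,0,0],[0,0,0]],"roll":[0.12,0.12,0.12,0.12,0.12,0.12,0.12,0.12,0.12,0.12]}'
python3 -m creep '{"jaw":[1,1,1,1,1,1,1,1,1,1],"translation":[[0,0,0],[0,0,0],[0,0,0],[0,0.005,0],[0,0.01,0],[0,0.015,0],[0,0.02,0],[0,0.025,0],[0,0.03,0],[0,0.03,0]],"roll":[0.1,0.06,0.033,0,0,0,0,0,0,0]}'
python3 - <<'E'
from h import *
np.set_printoptions(precision=4,suppress=True)
s=get_state()
M=R.from_euler("xyz",s["eef_rot"],degrees=True).as_matrix()
print(s["tcp_pos"],np.degrees(np.arctan2(M[1,1],M[0,1])),M[2],s["joints"],s["contact_force"],s["gripper_width"])
print(M.T@(np.array([.570,.133,.25])-s["tcp_pos"]))
c=capture("scene");crop(c,"f1.png",90,120,220,160,3.6)
E
```

```text
time_s: 13.95
tcp_pos: [0.5704, -0.2852, 0.2525]
eef_rot: [-101.1, 89.9, -14.5]
contact_force: [0.1, 0.5, -3.5]
gripper_width: 0.0137
time_s: 14.95
tcp_pos: [0.5698, -0.285, 0.251]
eef_rot: [142.1, 90.0, 160.0]
contact_force: [0.4, -0.8, -3.5]
gripper_width: 0.0139
time_s: 15.95
tcp_pos: [0.553, -0.1491, 0.2511]
eef_rot: [36.4, 90.0, 43.5]
contact_force: [0.8, 0.2, -2.9]
gripper_width: 0.0142
[ 0.553  -0.1491  0.2511] 97.08189715395947 [-1.      0.0002  0.0003] [  4.4649   8.8899  -6.6715  -0.0135 -74.4227 -87.3794] [ 0.8342  0.206  -2.8682] 0.014182581029314694
[0.0012 0.2779 0.0517]
```

View pics/f1.png

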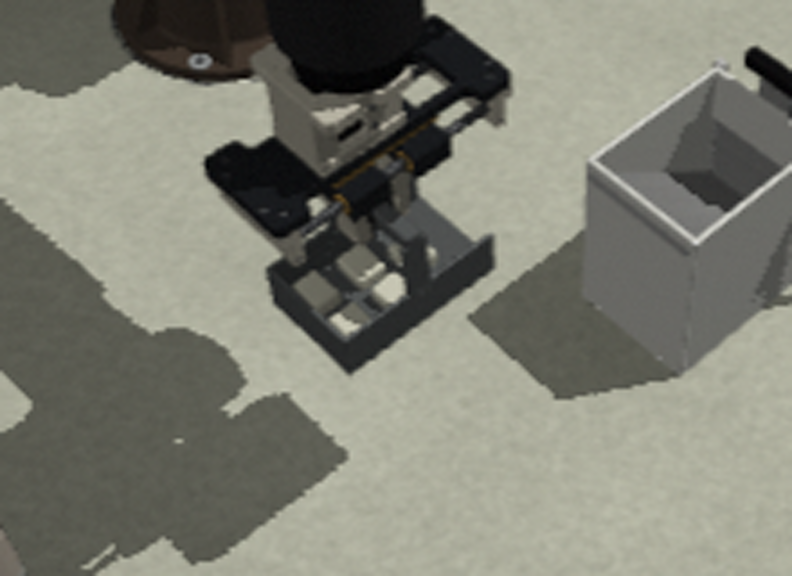

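```bash
python3 -m creep '{"jaw":[1,1,1,1,1,1,1,1,1,1],"translation":[[0,0.03,0.004],[0,0.03,0.006],[0,0.03,0.006],[0,0.03,0.006],[0,0.03,0.006],[0,0.03,0.006],[0,0.03,0.006],[0,0.025,0.005],[0,0.02,0.004],[0,0.013,0.003]],"roll":[0,0,0,0,0,0,0,0,0,0]}'
python3 - <<'E'
from h import *
np.set_printoptions(precision=4,suppress=True)
s=get_state()
M=R.from_euler("xyz",s["eef_rot"],degrees=True).as_matrix()
print(s["tcp_pos"],s["contact_force"],s["gripper_width"])
print(M.T@(np.array([.570,.133,.25])-s["tcp_pos"]))
c=capture("scene");crop(c,"f2.png",210,80,160,130,5)
c=capture("side");crop(c,"f3.png",130,110,150,120,5)
c=capture("wrist");cv2.imwrite("pics/f4.png",c["image"][:,:,::-1])
E
```

```text
time_s: 17.0
tcp_pos: [0.5717, 0.1234, 0.2511]
eef_rot: [58.8, 90.0, 66.0]
contact_force: [-0.3, -0.5, -3.4]
gripper_width: 0.014
[0.5717 0.1234 0.2511] [-0.3222 -0.4979 -3.3593] 0.014042624579437075
[ 0.0011  0.0097 -0.0005]
```

View pics/f2.png

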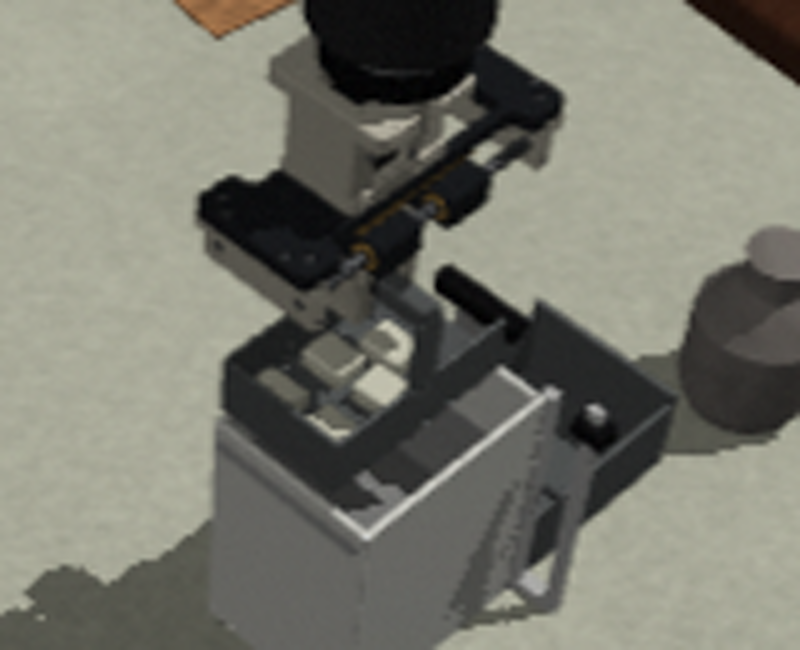

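View pics/f3.png

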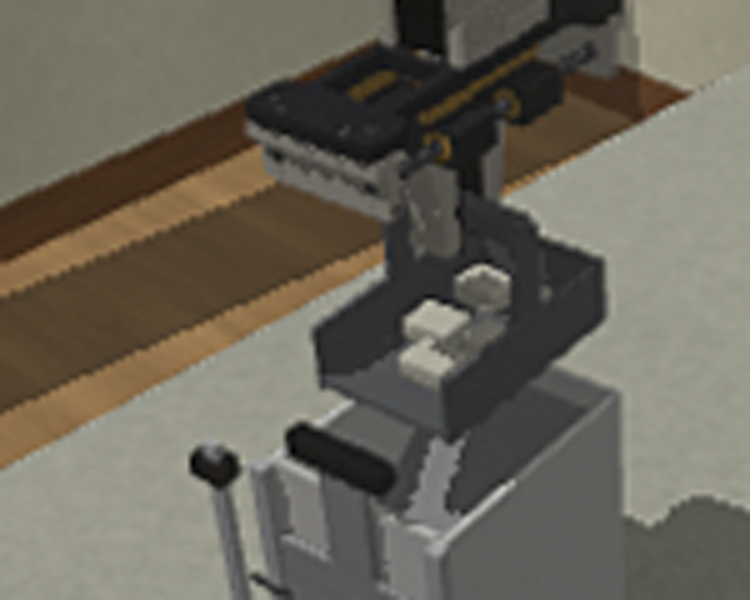

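View pics/f4.png

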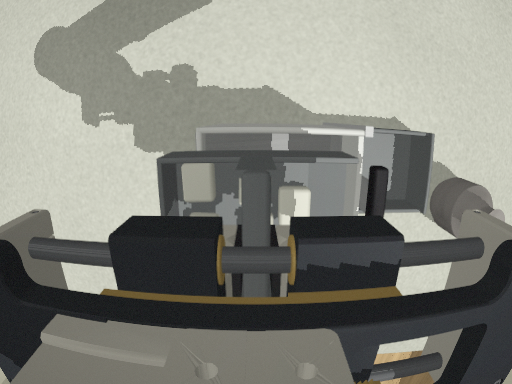

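```bash
python3 -m creep '{"jaw":[1,1,1,1,1,1,1,1,1,1],"translation":[[0.01,0.005,0],[0.013,0.005,0],[0.008,0,0],[0.003,0,0],[0.003,0.004,0],[0.003,0.004,0],[0.004,0.005,0],[0.004,0.005,0],[0.004,0.005,0],[0.004,0.004,0]],"roll":[0,0,0,0,0,0,0,0,0,0]}' 15
python3 - <<'E'
from h import *
np.set_printoptions(precision=4,suppress=True)
s=get_state()
print(s["tcp_pos"],s["contact_force"],s["moment"],s["gripper_width"])
c=capture("scene");crop(c,"g2.png",210,80,160,130,5)
c=capture("side");crop(c,"g3.png",130,110,150,120,5)
E
```

```text
time_s: 18.15
tcp_pos: [0.5678, 0.1585, 0.1946]
eef_rot: [37.1, 90.0, 44.1]
contact_force: [0.1, -0.2, 1.6]
gripper_width: 0.0169
[0.5678 0.1585 0.1946] [ 0.1408 -0.2114  1.6372] [-0.4525 -0.1149  0.025 ] 0.016943087235077477
```

View pics/g2.png

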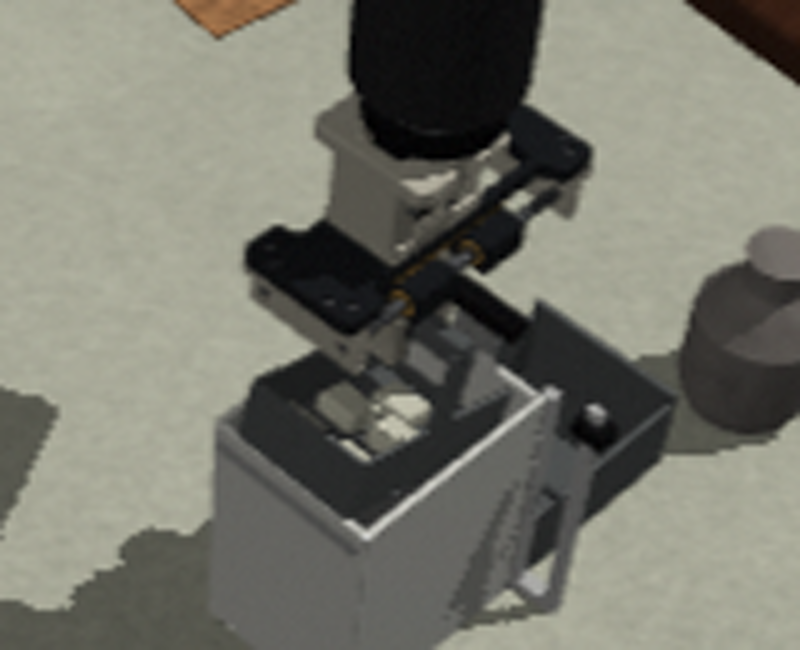

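View pics/g3.png

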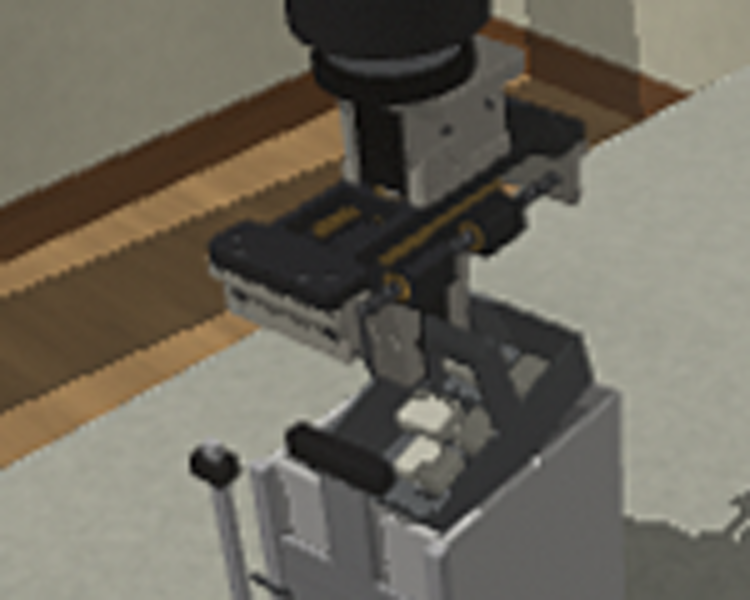

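```bash
python3 -m creep '{"jaw":[1,1,1,1,1,1,1,1,1,1],"translation":[[0.0045,0.0035,0],[0.0045,0.0035,0],[0.0045,0.003,0],[0.0045,0.003,0],[0.005,0.002,0],[0.005,0.002,0],[0.005,0.002,0],[0,0,0],[0,0,0],[0,0,0]],"roll":[0,0,0,0,0,0,0,0,0,0]}'
python3 - <<'E'
from h import *
np.set_printoptions(precision=4,suppress=True)
s=get_state()
print(s["tcp_pos"],s["contact_force"],s["moment"],s["gripper_width"])
c=capture("scene");crop(c,"i2.png",210,80,160,130,5)
c=capture("side");crop(c,"i3.png",130,110,150,120,5)
E
```

```text
time_s: 19.25
tcp_pos: [0.5656, 0.177, 0.1622]
eef_rot: [50.0, 90.0, 57.0]
contact_force: [-0.1, 4.3, 2.8]
gripper_width: 0.0187
[0.5656 0.177  0.1622] [-0.1027  4.2762  2.8452] [1.1325 0.2629 0.0427] 0.01868327934098932
```

View pics/i2.png

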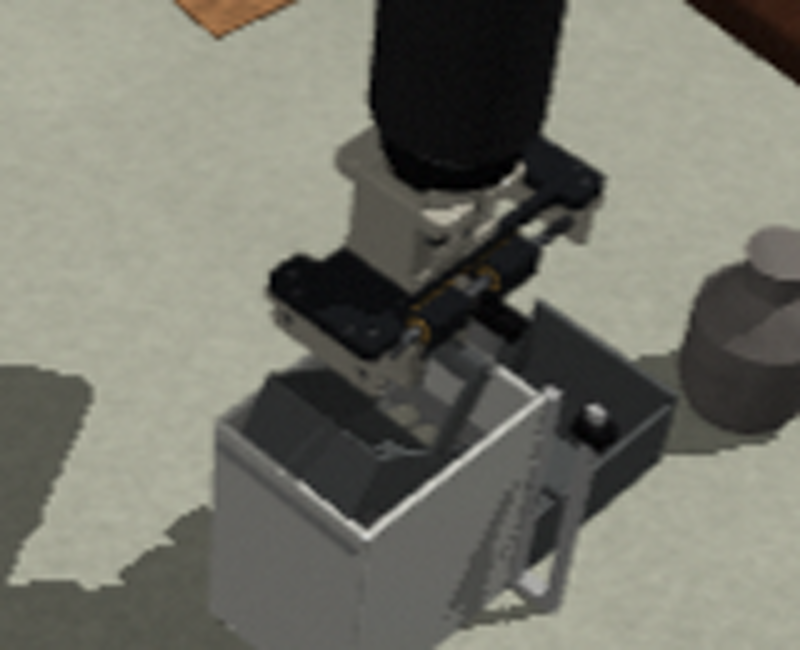

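View pics/i3.png

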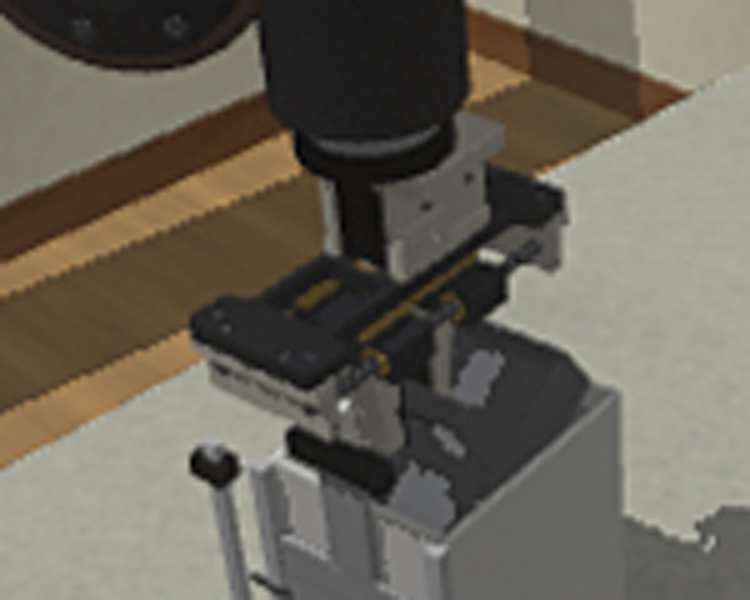

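```bash
python3 - <<'E'
from h import *
c=capture("wrist");crop(c,"i4.png",150,60,260,150,3)
E
```

```text
(no output)
```

View pics/i4.png

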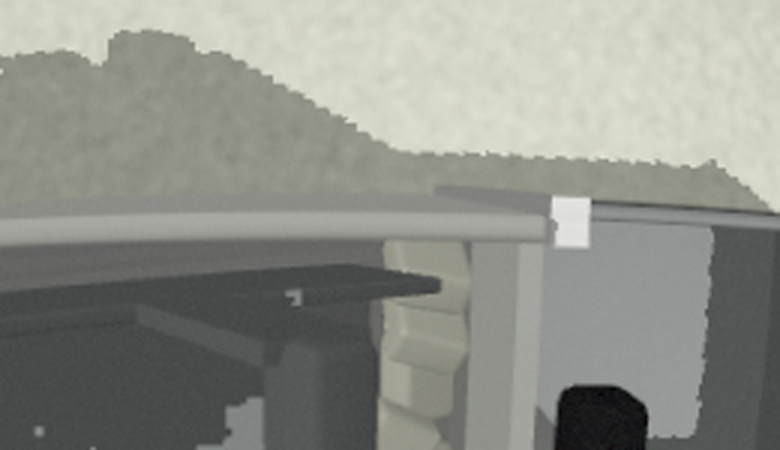

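```bash
python3 -m creep '{"jaw":[1,1,1,1,1,1,1,1,1,1],"translation":[[-0.005,-0.002,0],[-0.01,-0.004,0],[-0.01,-0.006,0],[-0.01,-0.008,0],[-0.01,-0.008,0],[-0.012,-0.008,0],[-0.015,-0.004,0],[-0.02,0,0],[-0.02,0,0],[-0.01,0,0]],"roll":[0,0,0,0,0,0,0,0,0,0]}'
python3 - <<'E'
from h import *
np.set_printoptions(precision=4,suppress=True)
s=get_state()
print(s["tcp_pos"],s["contact_force"],s["moment"],s["gripper_width"])
c=capture("scene");crop(c,"j2.png",210,60,160,140,5)
c=capture("side");crop(c,"j3.png",130,90,150,140,4)
c=capture("wrist");crop(c,"j4.png",150,60,260,150,3)
E
```

```text
time_s: 20.4
tcp_pos: [0.5712, 0.1366, 0.2866]
eef_rot: [13.2, 89.8, 20.2]
contact_force: [0.3, 0.6, -1.4]
gripper_width: 0.0184
[0.5712 0.1366 0.2866] [ 0.3117  0.6429 -1.3884] [ 0.1137 -0.0621  0.0207] 0.01836738898331144
```

View pics/j2.png

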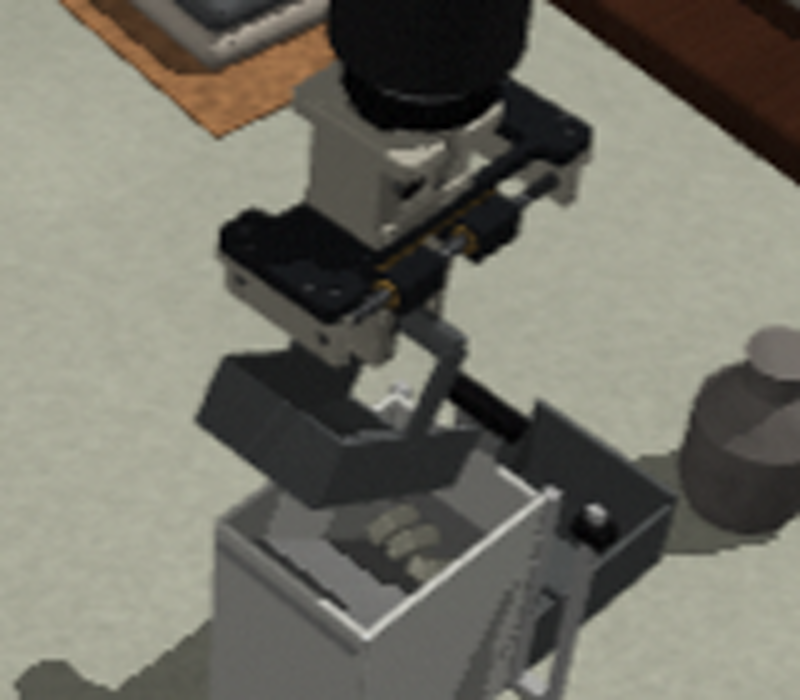

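View pics/j3.png

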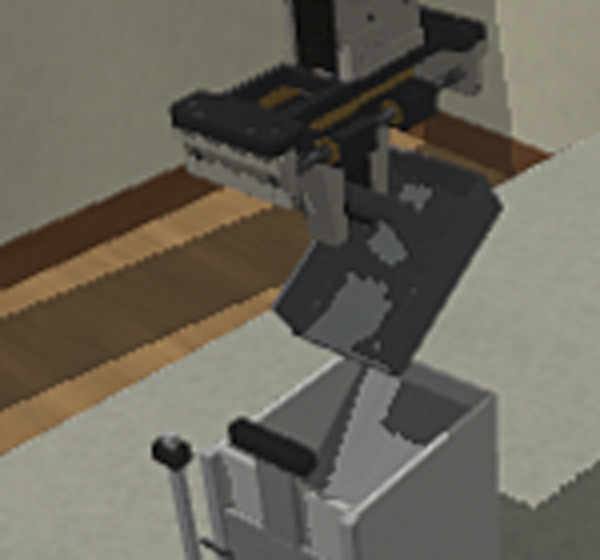

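View pics/j4.png

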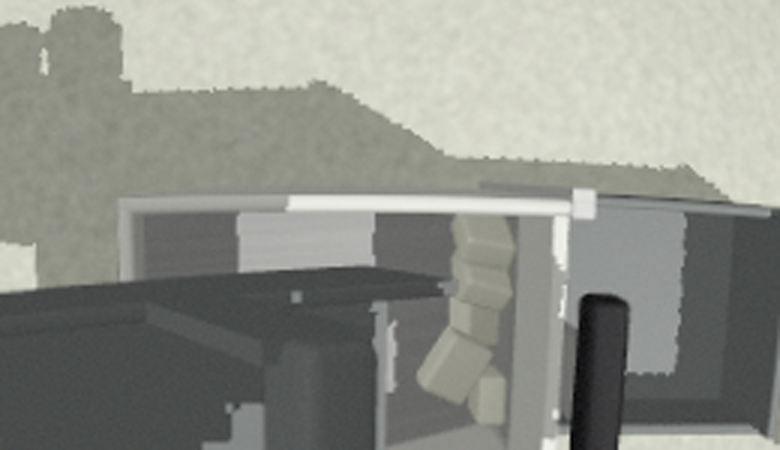

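```bash
python3 -m creep '{"jaw":[1,1,1,1,1,1,1,1,1,1],"translation":[[-0.01,-0.01,0],[0,-0.02,0],[0,-0.035,0],[0,-0.04,0],[0,-0.04,0],[0,-0.04,0],[0,-0.04,0],[0,-0.035,0],[0,-0.03,0],[0,-0.01,0]],"roll":[0,0,0,0,0,0,0,0,0,0]}'
python3 -m creep '{"jaw":[1,1,1,1,1,1,1,1,1,1],"translation":[[0.01,0,0],[0.02,0,0],[0.035,0,0],[0.04,0,0],[0.04,0,0],[0.035,0,0],[0.03,0,0],[0.015,0,0],[0,0,0],[0,0,0]],"roll":[0,0,0,0,0,0,0,0,0,0]}'
python3 - <<'E'
from h import *
np.set_printoptions(precision=4,suppress=True)
s=get_state()
print(s["tcp_pos"],s["contact_force"],s["gripper_width"])
c=capture("side");crop(c,"k3.png",190,80,160,140,5)
E
```

```text
time_s: 21.55
tcp_pos: [0.6065, -0.1639, 0.2931]
eef_rot: [-172.6, 89.9, -165.7]
contact_force: [0.8, 0.6, -1.9]
gripper_width: 0.0139
time_s: 22.55
tcp_pos: [0.6072, -0.1601, 0.0691]
eef_rot: [-157.1, 90.0, -150.0]
contact_force: [0.7, -0.1, -0.7]
gripper_width: 0.0139
[ 0.6072 -0.1601  0.0691] [ 0.6517 -0.0554 -0.6821] 0.013947490936515339
```

View pics/k3.png

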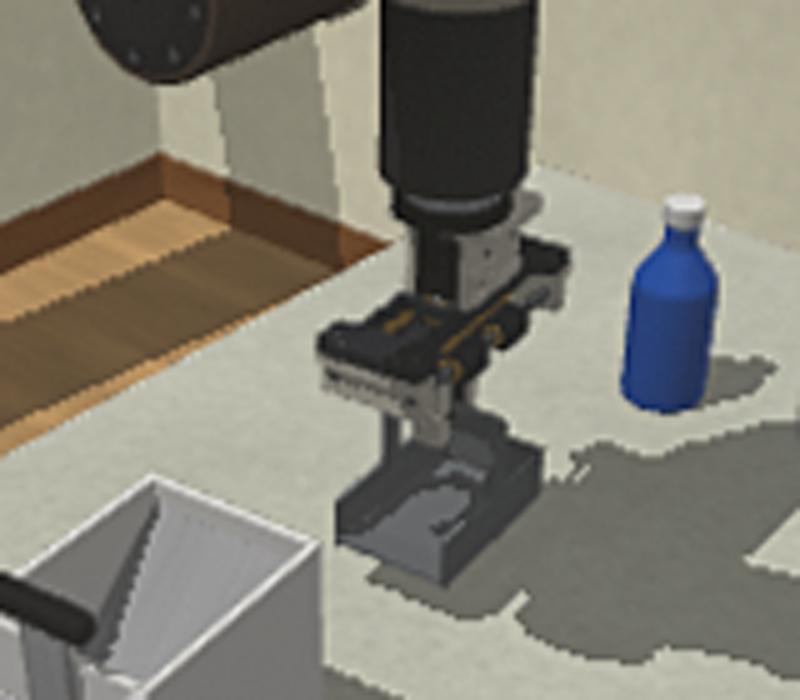

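The scoop snapped back level in the grip and is empty. I'll set it down.

```bash
python3 -m creep '{"jaw":[1,1,1,1,1,1,1,1,-1,-1],"translation":[[0.01,0,0],[0.01,0,0],[0.007,0,0],[0.004,0,0],[0.003,0,0],[0.001,0,0],[0,0,0],[0,0,0],[0,0,0],[0,0,0]],"roll":[0,0,0,0,0,0,0,0,0,0]}'
python3 -m creep '{"jaw":[-1,-1,-1,-1,-1,-1,-1,-1,-1,-1],"translation":[[0,0,0],[0,0,0],[0,0,0],[-0.01,0,0],[-0.02,0,0],[-0.04,0,0],[-0.04,0,0],[-0.04,0,0],[-0.04,0,0],[-0.04,0,0]],"roll":[0,0,0,0,0,0,0,0,0,0]}'
python3 - <<'E'
from h import *
np.set_printoptions(precision=4,suppress=True)
s=get_state()
M=R.from_euler("xyz",s["eef_rot"],degrees=True).as_matrix()
print(s["tcp_pos"],s["contact_force"],s["gripper_width"],np.degrees(np.arctan2(M[1,1],M[0,1])))
print(M.T@(np.array([.5585,.228,.26])-s["tcp_pos"]))
c=capture("side");crop(c,"l3.png",190,80,160,140,4)
c=capture("scene");crop(c,"l2.png",150,120,200,150,4)
E
```

```text
time_s: 23.6
tcp_pos: [0.6076, -0.1607, 0.0345]
eef_rot: [-15.4, 89.9, -8.3]
contact_force: [0.3, -0.1, -0.1]
gripper_width: 0.0246
time_s: 24.6
tcp_pos: [0.6068, -0.1607, 0.2668]
eef_rot: [-11.5, 89.9, -4.4]
contact_force: [1.5, 0.2, -0.8]
gripper_width: 0.0877
[ 0.6068 -0.1607  0.2668] [ 1.4829  0.1597 -0.7778] 0.08765065798406843 97.04118375167641
[ 0.0067  0.3917 -0.0003]
```

View pics/l3.png

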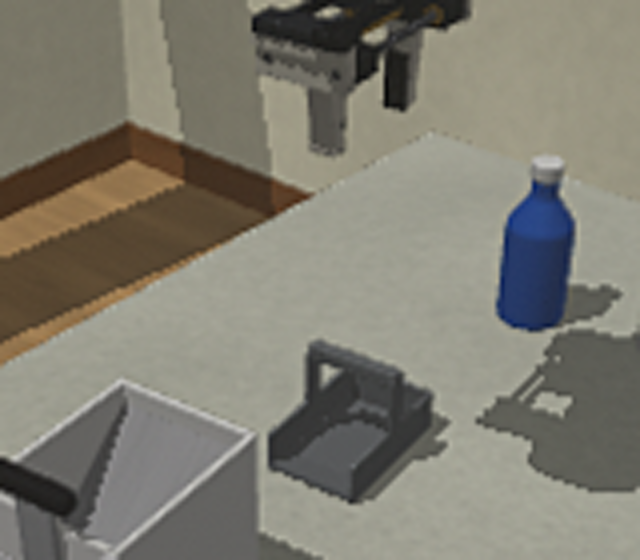

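View pics/l2.png

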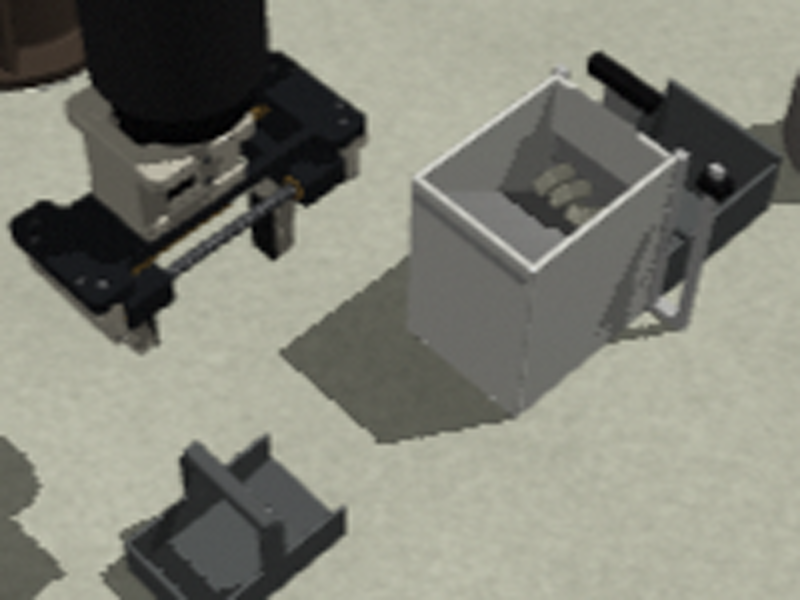

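```bash
python3 -m creep '{"jaw":[-1,-1,-1,-1,-1,-1,-1,-1,-1,-1],"translation":[[0,0.035,0],[0,0.045,0],[0,0.045,0],[0,0.045,0],[0,0.045,0],[0,0.045,0],[0,0.045,0],[0,0.045,0],[0,0.035,0],[0,0.006,0]],"roll":[0,0,0,0,0,0,0,0,0,0]}'
python3 - <<'E'
from h import *
np.set_printoptions(precision=4,suppress=True)
s=get_state()
c=capture("wrist");crop(c,"m4.png",150,60,220,150,3.5)
import pickle;pickle.dump((s,c),open("w3.pkl","wb"))
print(s["tcp_pos"])
E
```

```text
time_s: 25.7
tcp_pos: [0.5586, 0.2307, 0.2641]
eef_rot: [64.2, 90.0, 71.4]
contact_force: [0.1, -0.9, -1.1]
gripper_width: 0.0876
[0.5586 0.2307 0.2641]
```

View pics/m4.png

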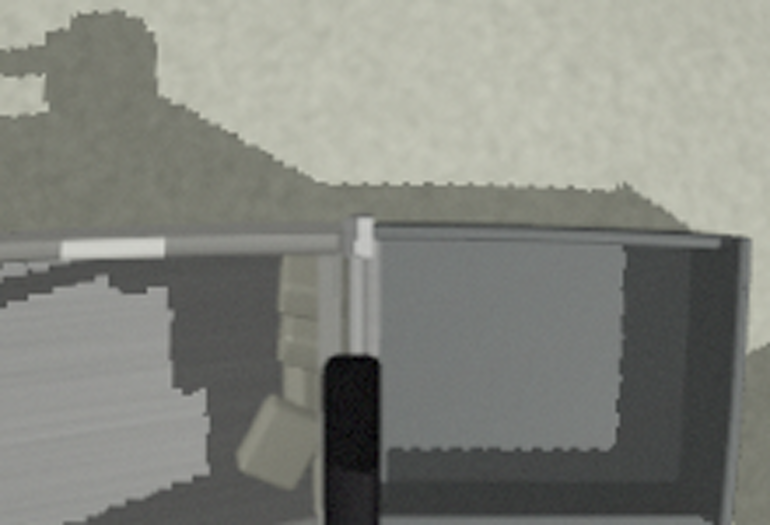

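```bash
python3 - <<'E'
from h import *
import pickle
np.set_printoptions(precision=4,suppress=True)
s,c=pickle.load(open("w3.pkl","rb"))
M=R.from_euler("xyz",s["eef_rot"],degrees=True).as_matrix()
for p in [(353,357),(352,420)]:
    P=wz(c,150+(p[0]+.5)/3.5-.5,60+(p[1]+.5)/3.5-.5,s,.223); print(P,M.T@(P-s["tcp_pos"]))
E
```

```text
[0.525  0.2207 0.223 ] [ 0.0411 -0.0058 -0.0346]
[0.5398 0.2222 0.223 ] [ 0.0411 -0.0061 -0.0196]
```

```bash
python3 -m creep '{"jaw":[-1,-1,-1,-1,-1,-1,-1,-1,-1,-1],"translation":[[0,-0.005,0],[0.015,0,0],[0.02,0,0],[0.02,0,0],[0.02,0,0],[0.015,0,0],[0.01,0,0],[0.003,0,0],[0,0,0],[0,0,0]],"roll":[0,0,0,0,0,0,0,0,0,0]}'
python3 -m creep '{"jaw":[0.4,0.8,1,1,1,1,1,1,1,1],"translation":[[0,0,0],[0,0,0],[0,0,0],[0,0,0],[0,0,0],[0,0,0],[0,0,0],[0,0,0],[0,0,0],[0,0,0]],"roll":[0,0,0,0,0,0,0,0,0,0]}' 50
python3 - <<'E'
from h import *
np.set_printoptions(precision=4,suppress=True)
s=get_state()
print(s["tcp_pos"],s["contact_force"],s["moment"],s["gripper_width"])
c=capture("side");crop(c,"n3.png",130,130,150,120,5)
E
```

```text
time_s: 26.75
tcp_pos: [0.5605, 0.2223, 0.1619]
eef_rot: [20.8, 89.9, 27.8]
contact_force: [-0.5, -0.3, -0.2]
gripper_width: 0.0874
time_s: 27.75
tcp_pos: [0.5597, 0.2259, 0.1609]
eef_rot: [76.0, 89.7, 83.0]
contact_force: [-7.6, 18.1, -0.2]
gripper_width: 0.0139
[0.5597 0.2259 0.1609] [-7.64   18.1113 -0.2312] [5.5893 2.6158 0.079 ] 0.013855499105707688
```

View pics/n3.png

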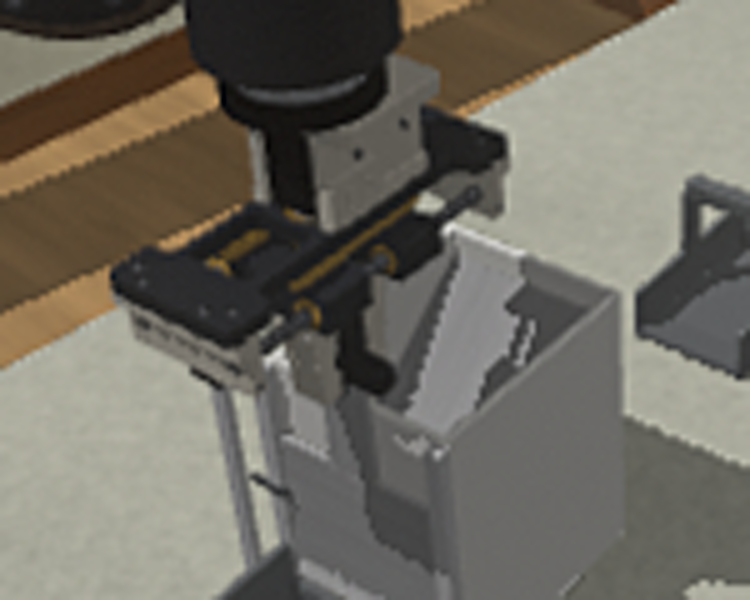

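```bash
python3 -m creep '{"jaw":[1,1,1,1,1,1,1,1,1,1],"translation":[[0,0.002,-0.0005],[0,0.002,-0.0005],[0,0,0],[-0.005,0,0],[-0.01,0,0],[-0.01,0,0],[-0.01,0,0],[-0.01,0,0],[-0.01,0,0],[-0.005,0,0]],"roll":[0,0,0,0,0,0,0,0,0,0]}'
python3 - <<'E'
from h import *
np.set_printoptions(precision=4,suppress=True)
s=get_state()
print(s["tcp_pos"],s["contact_force"],s["moment"],s["gripper_width"])
c=capture("side");crop(c,"o3.png",130,150,120,110,6)
c=capture("scene");crop(c,"o2.png",250,90,120,100,6)
E
```

```text
time_s: 28.8
tcp_pos: [0.5593, 0.2259, 0.2203]
eef_rot: [-53.1, 90.0, -46.1]
contact_force: [9.9, -1.2, -11.5]
gripper_width: 0.0139
[0.5593 0.2259 0.2203] [  9.9254  -1.2475 -11.5461] [-0.2048 -3.3548  0.0772] 0.0138537985031525
```

View pics/o3.png

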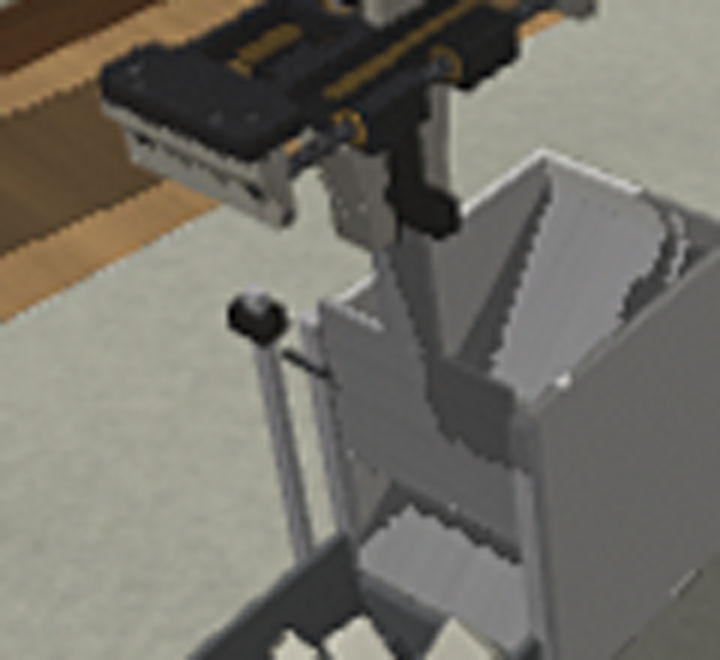

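View pics/o2.png

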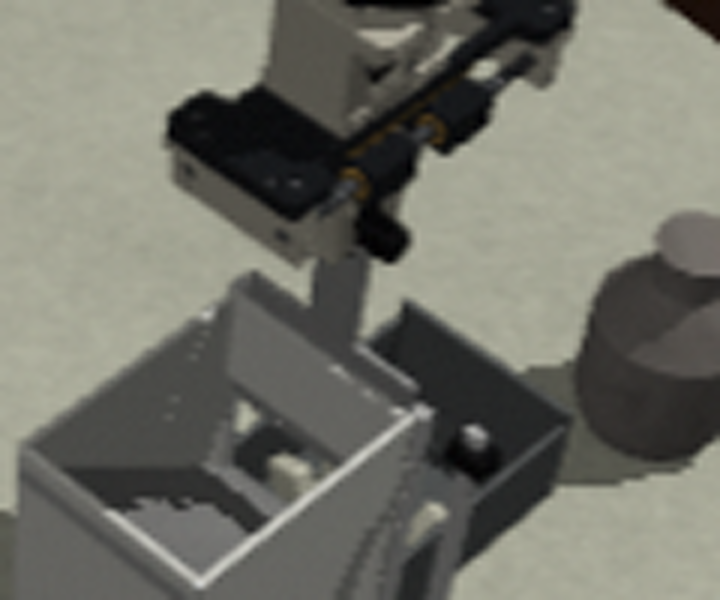

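```bash
cat > mk.py <<'E'
from h import *
np.set_printoptions(precision=4,suppress=True)
def zat(c,uv,xy):
    zs=np.linspace(.08,.22,1401); pr=np.array([proj(c,[*xy,z]) for z in zs]); i=np.argmin(np.abs(pr[:,1]-uv[1])); return zs[i],pr[i,0]-uv[0]
tip=(.6335,.2439);clip=(.6453,.2463)
d=capture("side");s=capture("scene")
for c,n,(x0,y0,w,h) in ((d,"side",(163,193,30,25)),(s,"scene",(318,155,25,20))):
    im=c["image"].astype(int);sub=im[y0:y0+h,x0:x0+w].max(2)
    np.savetxt(f"{n}.txt",sub,fmt="%3d")
    m=(sub<55).astype(np.uint8)
    k,l,st,ce=cv2.connectedComponentsWithStats(m)
    for i in range(1,k):
        if st[i,4]>3: print(n,st[i]+[x0,y0,0,0,0],ce[i]+[x0,y0],"z clip",zat(c,ce[i]+[x0,y0],clip))
st=get_state();print(st["tcp_pos"],st["contact_force"],st["gripper_width"])
E
python3 mk.py; cat side.txt
```

```text
side [168 200  10   8  45] [172.5333 203.5111] z clip (np.float64(0.1748), np.float64(-0.5892633492017296))
side [178 209   4   3   4] [179.5 210. ] z clip (np.float64(0.1522), np.float64(-6.29317663661962))
scene [319 155  24  16 235] [330.4766 160.9915] z clip (np.float64(0.1916), np.float64(-1.2813575334695315))
scene [329 163  14  12  78] [337.0513 170.0769] z clip (np.float64(0.1513), np.float64(-9.999381031877533))
[0.5593 0.2259 0.2197] [  8.5206  -0.1144 -11.0846] 0.013477286400803463
166 166 164 165 165 164 160 158 160 160 161 159 159 160 158 157 158 157 156 159 158 157 157 161 163 163 164 167 158  84
165 164 162 162 161 162 161 161 161 161 159 161 160 160 161 160 160 161 161 160 158 158 160 161 159 159 160 164 156  94
163 164 162 162 162 161 161 161 160 159 161 161 160 158 160 158 161 162 160 161 162 161 161 161 161 161 163 160 152 134
163 163 162 165 166 161 161 162 161 160 162 160 159 160 162 162 164 161 157 161 164 164 161 160 161 162 163 178 181 121
159 161 162 164 163 162 162 164 164 164 165 165 162 164 163 164 162 157 159 162 164 164 160 157 156 152 186 182 144  93
15
[... 1697 characters left out ...]
 160 161 161 165 159 116 110  94  92 141 169 167 157 119  77  44  40  71  96  94  93  93  93  93  94
157 158 161 160 159 158 157 158 164 162 130 110  99  91 135 168 167 165 136 109 102  73  73  97  95  94  93  93  94  93
158 162 162 161 161 160 158 160 164 165 133 111 107  85 123 169 163 163 141 112 113  89  71  76  95  93  94  93  92  93
161 163 162 164 165 164 164 164 166 167 143 109 109  79 107 167 165 165 154 110 113  97  87  88  93  92  92  93  94  93
161 160 161 165 163 165 166 165 167 171 156 107 111  90 104 177 168 169 159 108 112  96  76  94  94  91  92  93  93  93
159 161 164 163 160 164 165 166 165 166 158 115 110  92  99 161 169 166 159 115 111 100  71  93  93  92  92  92  92  92
```

```bash
python3 - <<'E'
from h import *
from mk import zat,tip,clip
d=capture("side")
zt=zat(d,(176.8,208.4),tip);print("tip",zt)
sh=proj(d,[*clip,zt[0]])-proj(d,[*tip,zt[0]]);print("shift",sh)
e=np.array([176.8,208.4])+sh;print("pointer at clip",e)
zc=zat(d,(172.7,203.15),clip);zp=zat(d,e,clip);print(zc,zp,zc[0]-zp[0])
E
cut -c1-200 scene.txt
```

```text
side [168 200  10   8  45] [172.5333 203.5111] z clip (np.float64(0.1748), np.float64(-0.5892633492017296))
side [178 209   4   3   4] [179.5 210. ] z clip (np.float64(0.1522), np.float64(-6.29317663661962))
scene [319 155  24  16 235] [330.4766 160.9915] z clip (np.float64(0.1916), np.float64(-1.2813575334695315))
scene [329 163  14  12  78] [337.0513 170.0769] z clip (np.float64(0.1513), np.float64(-9.999381031877533))
[0.5593 0.2259 0.2195] [  8.5141  -0.4386 -11.8933] 0.01352875506580536
tip (np.float64(0.1629), np.float64(-0.7289214897672593))
shift [-3.4576 -1.433 ]
pointer at clip [173.3424 206.967 ]
(np.float64(0.1761), np.float64(-0.829682389864729)) (np.float64(0.1629), np.float64(-0.7289214897672593)) 0.013200000000000017
 74  67  39  38  42  39  41  40  38  39  40  39  40  39  40  39  39  38  39  40  49  69  79  84  86
 61  50  38  39  39  39  38  38  40  40  38  40  39  39  40  40  38  39  38  40  40  46  62  81  83
 78 115 111  58  39  38  40  39  38  39  39  39  40  38  39  39  40  39  39  38  40  40  40  53  75
109 166 167 145  82  38  41  39  40  39  39  39  39  40  
[... 942 characters left out ...]

 82  77  83  79  77  66  39  41  38  18   7   8   8   8  18  49  80  73  44  40  40  40  39  39  52
 79  76  84  80  82  78  66  57  82  68  31   8  12  31  59  83  72  41  40  40  40  40  40  40  52
 83  84  82  81  81  81  80  81  85  82  66  34  34  63  78  64  42  39  40  39  40  40  40  51  74
 81  84  81  81  80  80  81  83  84  81  76  66  67  77  54  40  42  39  41  41  41  41  41  51 112
 84  83  82  81  79  81  81  82  83  80  74  81  76  48  41  40  40  39  40  39  41  41  39  82 146
 86  84  81  80  82  81  83  85  84  84  84  74  42  41  40  39  39  40  40  39  39  50 107 161 163
 86  82  81  81  89 122 137  83  85  84  70  40  41  40  39  41  40  41  41  39  65 123 163 166 166
```

```bash
python3 -m creep '{"jaw":[1,1,1,1,1,1,1,1,1,1],"translation":[[-0.004,0,0.0005],[-0.005,0,0.0005],[-0.003,0,0],[0,0,0],[0,0,0],[0,0,0],[0,0,0],[0,0,0],[0,0,0],[0,0,0]],"roll":[0,0,0,0,0,0,0,0,0,0]}'
python3 mk.py; cat side.txt | head -20; python3 - <<'E'
from h import *
c=capture("side");crop(c,"p3.png",140,150,80,75,8)
c=capture("wrist");crop(c,"p4.png",100,60,300,150,2.6)
E
```

```text
time_s: 30.15
tcp_pos: [0.5592, 0.2258, 0.2308]
eef_rot: [-151.0, 89.9, -144.0]
contact_force: [6.1, -0.4, -11.7]
gripper_width: 0.0135
side [168 200  10   8  44] [172.4318 203.5   ] z clip (np.float64(0.1749), np.float64(-0.4934170836395424))
scene [319 155  24  16 237] [330.4008 160.9958] z clip (np.float64(0.1916), np.float64(-1.205605670645184))
scene [329 163  14  12  76] [337.0526 170.0789] z clip (np.float64(0.1513), np.float64(-10.000730559542887))
[0.5593 0.2258 0.2308] [  5.9534  -0.8519 -10.6642] 0.013505110087060592
165 164 162 162 163 163 160 158 158 159 158 157 157 159 155 156 157 156 155 157 156 156 157 159 161 161 161 163 154  84
163 162 160 159 159 160 160 160 159 159 159 159 158 159 159 157 158 160 160 158 159 157 158 159 157 158 159 161 155  93
162 163 161 161 159 159 160 161 158 157 158 160 158 157 158 157 159 161 161 159 148 163 162 159 159 160 162 159 151 133
161 161 161 163 163 161 159 159 160 159 159 159 158 159 159 161 162 159 157 140 135 149 159 163 162 161 161 176 179 119
157 159 160 162 161 161 160 160 161 163 162 162 161 160 162 162 160 159 153 119 109 12
[... 1133 characters left out ...]
 160 166 170 159 104  45  49  88 134 149 105  52  58  84 104  85  99  95  94  92  91  91  91  92  90
160 158 156 157 159 161 160 165 166 133 102  94  95 140 172 162 145  86  47  64  61  71  96  93  93  92  91  92  92  91
163 161 161 160 161 162 160 163 161 132 112 107  84 123 170 169 169 146  67  79  50  61  97  94  93  92  93  91  93  91
164 162 160 159 161 164 161 160 158 138 110 109  84 108 173 165 165 159 102 110  87  65  77  95  91  93  92  91  92  92
158 159 159 159 160 161 158 158 161 152 107 110  91  98 157 162 161 157 116 112 100  65  67  93  93  93  91  93  92  92
156 156 159 158 157 159 159 159 163 157 114 110  93  92 138 163 161 158 128 111 109  80  86  92  92  92  92  93  93  91
```

View pics/p3.png

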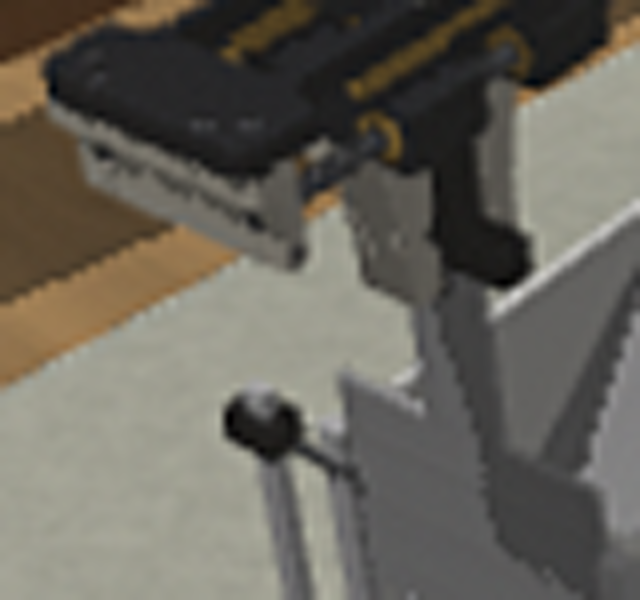

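View pics/p4.png

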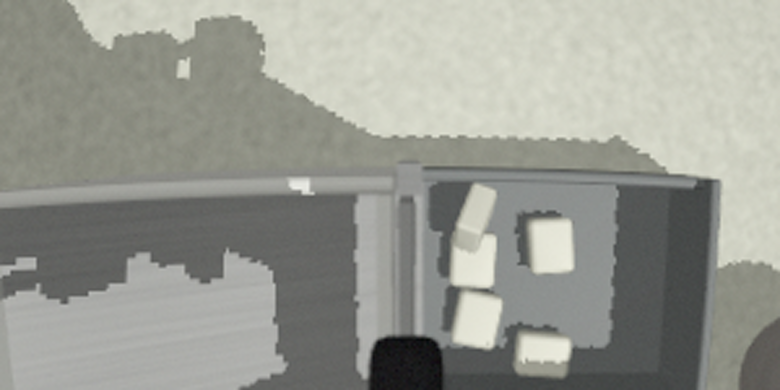

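```bash
python3 - <<'E'
from h import *
from mk import clip
d=capture("side")
xd=np.array([.9925,.122]);yd=np.array([-.122,.9925])
c=np.array(clip)
for z in (.160,.172):
  a=proj(d,[*(c),z]); b=proj(d,[*(c-.001*yd),z]); e=proj(d,[*(c-.001*yd-.012*xd),z]); g=proj(d,[*(c-.001*yd-.024*xd),z])
  print(z,a,b-a,e-b,(e-b)[1]/(e-b)[0],(g-e)[1]/(g-e)[0])
# box silhouette bbox for clip
for zc in (.170,.172,.174,.176):
  P=np.array([proj(d,[*(c+sx*.012*xd+sy*.008*yd),zc+sz*.007]) for sx in(-1,1) for sy in(-1,1) for sz in(-1,1)])
  print(zc,P.min(0),P.max(0),proj(d,[*c,zc]))
E
```

```text
side [168 200  10   8  44] [172.4318 203.5   ] z clip (np.float64(0.1749), np.float64(-0.4934170836395424))
scene [319 155  24  16 236] [330.4364 161.    ] z clip (np.float64(0.1915), np.float64(-1.2466529403413347))
scene [329 163  14  12  78] [337.0513 170.0769] z clip (np.float64(0.1513), np.float64(-9.999381031877533))
[0.5592 0.2258 0.2308] [  5.2319   0.1993 -11.2764] 0.01335471702088075
0.16 [172.7751 207.7917] [ 0.2693 -0.1978] [3.1968 1.6204] 0.506881054855886 0.5068810548558866
0.172 [172.1025 204.3312] [ 0.2718 -0.1969] [3.2175 1.6119] 0.5009898258831342 0.5009898258831366
0.17 [166.4295 199.7366] [177.9545 210.1613] [172.2153 204.9117]
0.172 [166.3088 199.1537] [177.8494 209.5835] [172.1025 204.3312]
0.174 [166.1878 198.5693] [177.7441 209.0041] [171.9894 203.7493]
0.176 [166.0664 197.9835] [177.6385 208.4233] [171.876  203.1659]
```

```bash
python3 -m creep '{"jaw":[1,1,1,1,1,1,1,1,1,1],"translation":[[-0.002,0,0.0005],[0,0,0],[0,0,0],[0,0,0],[0,0,0],[0,0,0],[0,0,0],[0,0,0],[0,0,0],[0,0,0]],"roll":[0,0,0,0,0,0,0,0,0,0]}'
python3 mk.py | tail -1; sed -n 10,18p side.txt; python3 - <<'E'
from h import *
c=capture("side");crop(c,"q3.png",130,150,120,110,6)
c=capture("scene");cv2.imwrite("pics/q2.png",c["image"][:,:,::-1])
E
```

```text
time_s: 31.5
tcp_pos: [0.5594, 0.226, 0.2348]
eef_rot: [-147.4, 89.9, -140.4]
contact_force: [0.6, -4.5, -11.8]
gripper_width: 0.014
[0.5594 0.226  0.2348] [ -0.2063  -4.3396 -12.6706] 0.013241645542377096
157 161 162 167 157  10  26  32  38  60  64  35  29  20  79 175 167 165 167 158  97  88  92  93  93  91  92  91  92  91
160 162 163 165 156  31  26  32  32  32  37  34  31  23  55 130 158 140 163 164 102  88  90  91  92  92  92  92  91  91
157 161 161 163 155  61  15  26  30  33  33  33  31  40  54  75 111 119 125 115  82  91  90  90  90  91  93  94  92  92
160 160 158 161 164 148  99  33  21  28  31  29  24  36  63  45  67 100 115  93  73  93  92  91  90  90  92  91  92  93
162 159 158 159 162 165 161 148 101  22  25  23  36 101 155 108  53  57  83  95  74  91  95  93  92  91  91  91  90  89
160 159 157 157 159 162 165 169 157 104  45  47  87 134 171 160 143  86  46  59  55  69  97  94  92  92  91  91  91  90
159 158 155 157 159 159 159 165 166 132 101  92  94 137 168 167 167 137  67  80  43  57  77  93  92  92  92  92  92  91
162 161 159 159 161 162 160 163 160 131 111 107  85 123 168 164 166 156 102 109  87  73  88  94  93  92  91  92  91  92
163 161 158 158 161 163 161 159 157 138 109 109  83 108 173 163 164 156 108 112  96  72  75  93  92  92  94  92  92  91
```

View pics/q3.png

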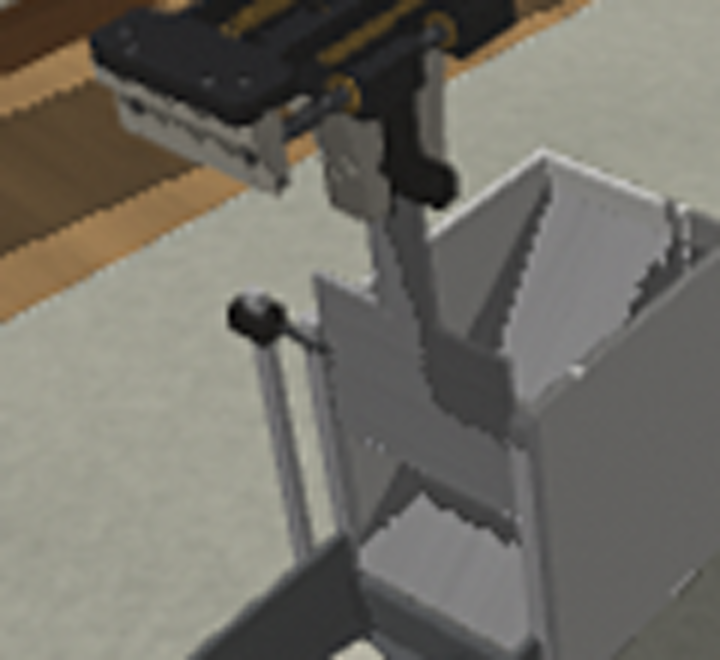

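View pics/q2.png

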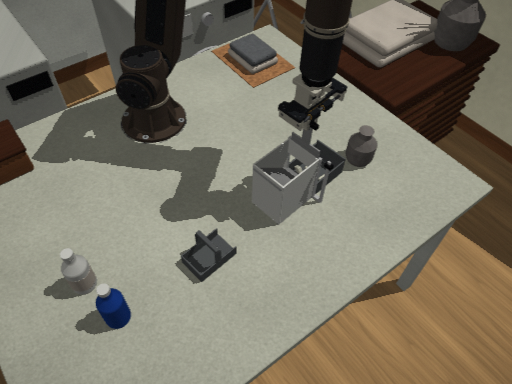

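```bash
python3 -m creep '{"jaw":[1,1,1,1,1,1,1,1,1,1],"translation":[[0.001,0,0],[0.001,0,0],[0,0,0],[0,0,0],[0,0,0],[0,0,0],[0,0,0],[0,0,0],[0,0,0],[0,0,0]],"roll":[0,0,0,0,0,0,0,0,0,0]}'
python3 mk.py | tail -1; sed -n 10,18p side.txt|cut -c1-88
```

```text
time_s: 32.7
tcp_pos: [0.5594, 0.226, 0.2328]
eef_rot: [-146.5, 89.9, -139.4]
contact_force: [0.8, -5.1, -11.8]
gripper_width: 0.0136
[0.5594 0.226  0.2328] [  0.3396  -6.0283 -11.8985] 0.013848056339990086
156 161 162 167 157  11  28  31  38  61  65  36  30  17  79 176 168 165 167 159  98  89 
160 163 163 166 156  30  25  32  32  33  37  34  31  22  52 126 155 140 162 165 101  87 
158 161 163 164 155  61  16  27  29  32  33  33  29  34  69 126 162 114 123 115  82  89 
161 161 159 161 164 148  99  33  21  27  30  29  27  32  54  80 102 106 111  92  72  93 
162 161 158 160 162 165 161 148 102  24  24  25  38  89 114  51  45  84 110 105  86  96 
162 159 157 158 159 162 165 169 159 103  46  48  88 133 164 145 106  58  64  75  70  81 
159 158 155 157 158 160 160 165 166 132 101  94  93 138 171 168 160 130  51  47  45  60 
163 160 160 159 162 161 160 164 161 132 111 108  85 122 168 166 168 158 101  97  62  73 
163 162 160 159 161 164 161 159 157 137 110 109  84 108 173 162 162 157 110 113  90  69
```

```bash
python3 - <<'E'
from h import *
s=get_state();print(s["time_s"],s["tcp_pos"],s["gripper_width"])
c=capture("wrist");crop(c,"r4.png",100,60,300,150,2.6)
print(close_job())
E
```

```text
32.8 [0.55942896 0.22597293 0.23277242] 0.013848056339990086
the job is handed in; nothing more can be done
None
```

View pics/r4.png

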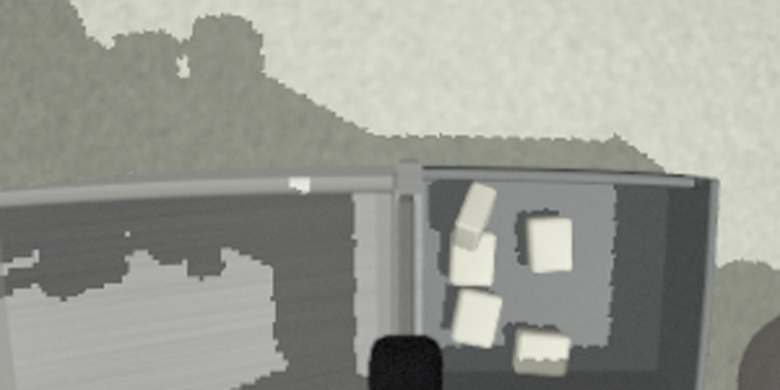

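I handed the job in at 32.8 s. All five tablets are in the catch tray, the empty scoop is standing on the worktop, and the gripper is still holding the gate up.

- **Tipping:** The tool cannot pitch, so I rested the scoop's underside on the hopper's back rim and let it turn in a light grip. All five tablets were seen in the shut hopper before I set the scoop down.
- **Gate:** It is raised about 72 mm. The pointer lines up with the middle of the marker clip in the side view. That check is good to about 2 mm, since one pixel is about 3.5 mm. The gripper closes to 13.8 mm on the handle and pulls against about 12 N.
- **Tray:** The last wrist picture shows five tablets in the tray.
- **Bottles and vase:** In the last scene picture they stand where they were at the start.

Some things went wrong or disagreed along the way:
- **Fingertips:** The real fingertips sit about 38 mm short of the reported TCP, so my first two grasps closed above the scoop's bar. They disturbed nothing, and I corrected for the offset afterwards.
- **Side force:** Closing on the gate handle gave a side force of about 20 N. I brought it down to about 6 N.
- **Pointer overshoot:** It overshot by about 2 mm once, and I brought it back down.

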